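Put the die away, close the double-lidded tin and lift off its outer lid alone

ROBOT

A 7-joint arm with a two-finger parallel gripper is mounted at the origin on the work surface. World frame = base frame: x ahead of the robot, y to its left, z up, the work surface at z = 0. Lengths are in m, angles in rad, forces in N, time in s.
With the tool pointing down it reaches from about 0.425 to 0.875 m from the base axis. Payload 8.4 kg.
Tool frame: the origin (TCP) lies at the very end of the fingers, on their centre line; the grasp point (between the pads) lies 19 mm behind it (bot.hold_point_z is the distance from the TCP to the grasp point, in m); z points along the fingers, y is the direction in which the jaws open and shut (so a half turn about z gives the same grasp; the last joint's range is limited). The gripper opens to 85 mm and grips with 20 to 120 N. Pads are 22 mm wide; open, the fingers measure 114 mm over their backs; the gripper's body (76 mm by 85 mm) begins 54 mm behind the grasp point. The pads swing forward as they close: fully open they stand 13 mm farther back than shut.
Start: joints at [-1.326, 0.333, 0.04, 1.465, -0.013, 1.343, -0.059], TCP at [0.219, 0.612, 0.231] pointing down, gripper open.
Joint ranges: [-2.58, 2.58], [-0.38, 2.09], [-1.3, 1.39], [0.25, 2.4], [-1.5, 4.64], [0.08, 2.09], [-2.65, 2.65]. Speed limits (rad/s): [2.22, 2.22, 2.79, 2.79, 3.14, 3.14, 3.14].

INTERFACE

Orientations are given as a unit quaternion [x, y, z, w].
In Python, from workcell import bot gives the robot as it stands.
- The arm moves only by the tool apply_moves, never from a script. Its argument "moves" is a list of rows, each an object of numbers: "claw": the finger opening in cm, from 0 to 8.54; "tx", "ty", "tz": the shift along the tool's x, y, z in cm; "ax", "ay", "az": the turn, a rotation vector about the tool's x, y, z in rad. In form: [{"claw": .., "tx": .., "ty": .., "tz": .., "ax": .., "ay": .., "az": ..}, ...]. A call has 1 to 20 rows; each row is the pose to reach, as a shift and turn from the pose measured when the call began, along the tool's axes at that moment; what a row does not reach only later rows make up. A row lasts 1/10 s, in which the tool goes at most 50 mm and 8.59 degrees, less where a joint would pass 70% of its speed; a pose out of reach is approached as far as the arm can. A call with a gripper value outside its range is refused whole. The fingers move at their own pace and stop on an object; "grip_force" is the grip in N (left out, the last holds). Time passes only in rows, so rows that repeat a pose let the fingers close. It gives the time, the measured TCP pose, the force and the opening at its end, in the units of the state.
- bot.state(): the state, without advancing time (a new reading comes with each control period).
- bot.grab_frame(name): name is "scene" or "top" or "wrist"; returns a dict with "frame" (400x640x3 uint8, red, green, blue), "mtx" (3x3 intrinsics, pixels), "camera_from_world" (4x4, takes a point from world to camera coordinates); the wrist camera has in their place "tool_from_camera" (4x4, takes a point from camera to tool coordinates, whose origin is the TCP and whose axes are the flange's). Camera axes: x right, y down, z forward; pixel columns grow to the right and rows downward; lengths in m; the calibration is good to about 2 mm. A picture is of the moment at which its call begins: read the wrist's pose just before it. There is no depth.
- bot.job_done(): hands the job in, once; it reports no verdict.
The state is a dict: "clock": time; "joints": joint angles; "qvel": joint speeds; "joint_torque": joint torques, N m; "ee_pos": TCP position; "orientation": TCP orientation; "contact_force": force on the tool from outside, world axes, zero at the start; "torque": the same for the moment, N m; "width": finger opening in m.
Only numpy, scipy, OpenCV 4.12 (cv2) and the standard library are available. Lean on these libraries where they do the work, as an engineer would, in place of code of your own. Each camera call takes 0.05 s, during which the arm holds its last target.

TASK

Put the loose blue pasta die back into the blue well of the die tin, then lift the two nested lids together by the green handle and lower them onto the tin until the inner lid is fully seated, and let go. Then take the aluminium outer lid alone by one of its black handles, lift it level about 10 cm above where it sat and finish still holding it up there for wiping, with the green inner lid left seated. The two lids must stay together until the inner one is seated; set things down rather than dropping them, and leave the other dies, tray, bowl and spoon where they are.

Things in the scene. Friction and masses are not known exactly. Their poses are not given: they have to be found in the camera images.
- die_blue_hub (a point): bronze-coloured pasta die with blue paint: disc 50 mm in diameter, 10 mm thick, with a round hub on top, 20 mm in diameter, 30 mm tall, top half blue. The point is the grip point on the hub axis, 30 mm above the underside, 20 mm above the disc and 10 mm below the hub top (40 mm overall); z up. About 90 g. Lies loose on the counter at the start.
- die_red_hub (a point): bronze-coloured pasta die with red paint: disc 50 mm in diameter, 10 mm thick, with a round hub on top, 20 mm in diameter, 30 mm tall, top half red. The point is the grip point on the hub axis, 30 mm above the underside, 20 mm above the disc and 10 mm below the hub top (40 mm overall); z up. Already in the red well of the tin; leave it there.
- die_yellow_hub (a point): bronze-coloured pasta die with yellow paint: disc 50 mm in diameter, 10 mm thick, with a round hub on top, 20 mm in diameter, 30 mm tall, top half yellow. The point is the grip point on the hub axis, 30 mm above the underside, 20 mm above the disc and 10 mm below the hub top (40 mm overall); z up. Lies in the wooden tray; leave it there.
- die_blue: the blue die itself: origin at the centre of its underside
- tin: open dark-steel die tin fixed to the counter, outside 216 (x) by 116 (y) mm, 56 mm tall, walls 3 mm. Origin: centre of its underside. Inside, a beech insert, top 20 mm above the counter, has three wells in a row along x, 60 mm apart, 54 mm in diameter, 8 mm deep (floors 12 mm above the counter). With the inner lid seated, that lid's origin is 46 mm above this one.
- well_blue: the well for the blue die: blue floor and a blue rectangle 40 x 14 mm on the insert at both sides of the well (in y). Origin at the centre of the well's floor; axes along the tin's. Which of the three wells is blue varies.
- inner_lid: green inner lid, 200 g: plate 222 (x) by 122 (y) by 4 mm that rests on the tin's rim; below it a hollow plug 204 by 104 mm, 10 mm deep, enters the tin with 3 mm play all round; bar handle in the middle. Origin: centre of the plug's underside (plate top at 14 mm, handle top at 53 mm). Starts standing on the counter under the nested outer lid. Fits the tin either way round.
- inner_handle (a point): grip point of the inner lid's green bar handle, 41 mm above the lid's origin; bar 12 mm thick in x, 40 mm wide in y. It passes up through a 24 by 54 mm slot in the outer lid and stands 36 mm above it (this point 24 mm above it, 12 mm below the bar's top). Lifting by this bar carries both lids.
- outer_lid: aluminium outer lid, 150 g: top plate 233 (x) by 133 (y) by 3 mm lying loosely on the inner lid's plate (not fastened, 2.5 mm side play), with a skirt reaching 12 mm below the plate's underside. Origin: centre of the plate's underside, 14 mm above the inner lid's origin when nested. Two black bar handles on top.
- outer_handle_a (a point): grip point of one black bar handle of the outer lid, at x = -62 mm from the lid's middle; the bar is 12 mm thick in x, 40 mm wide in y, 36 mm tall above the plate top; this point is 24 mm above the plate top and 12 mm below the bar's top
- outer_handle_b (a point): the same on the other black bar, at x = +62 mm
- tray: small beechwood tray, 150 by 95 mm, 18 mm tall, holding the yellow die: leave alone
- bowl: blue ceramic bowl, 100 mm in diameter, 50 mm tall: leave alone
- spoon: steel tablespoon, 180 mm long, lying on the counter: leave alone
There are look-alikes about, which are no part of the job. Leave any turquoise look-alike of the die_blue alone.

How it is judged:
On the way, in this order (a step that is already met when the one before it is completed fails the run):
1. the blue die lies flat in the blue well, let go (horizontal distance between die_blue_hub and well_blue below 0.006 m and z of die_blue_hub in the frame of well_blue below 0.0335 m and angle between die_blue_hub's own z axis and vertical below 0.12 rad and contact force between the fingers and die_blue below 0.2 N), for 0.2 s.
2. both lids, still nested, are seated on the tin and let go (horizontal distance between die_blue_hub and well_blue below 0.006 m and z of die_blue_hub in the frame of well_blue below 0.0335 m and angle between die_blue_hub's own z axis and vertical below 0.12 rad and horizontal distance between inner_lid and tin below 0.007 m and z of inner_lid in the frame of tin below 0.0495 m and angle between inner_lid's own z axis and vertical below 0.05 rad and angle between the x axis of inner_lid and the x axis of tin, either way round below 0.1 rad and z of outer_lid in the frame of inner_lid below 0.0175 m and horizontal distance between outer_lid and inner_lid below 0.008 m and contact force between the fingers and inner_lid below 0.2 N and contact force between the fingers and outer_lid below 0.2 N), for 0.2 s.
At the end, for the whole second after the job is handed in: Blue die flat in the blue well (6 mm); inner lid seated square on the tin (7 mm, 3.5 mm in height, 0.1 rad), untouched; the fingers hold the outer lid still, within 0.3 rad of level, at least 70 mm above where it sat, off the inner lid; red die in place (horizontal distance between die_blue_hub and well_blue below 0.006 m and z of die_blue_hub in the frame of well_blue below 0.0335 m and angle between die_blue_hub's own z axis and vertical below 0.12 rad and horizontal distance between inner_lid and tin below 0.007 m and z of inner_lid in the frame of tin below 0.0495 m and angle between inner_lid's own z axis and vertical below 0.05 rad and angle between the x axis of inner_lid and the x axis of tin, either way round below 0.1 rad and distance of die_red_hub from where it was at the start of the episode below 0.01 m and z of outer_lid in the frame of tin above 0.13 m and contact force between the fingers and outer_lid above 1 N and angle between outer_lid's own z axis and vertical below 0.3 rad and linear speed of outer_lid below 0.05 m/s and contact force between each of outer_lid, the fingers and inner_lid below 0.2 N); the arm keeps its last pose, push and grip.
It fails at once if the two lids come apart while the inner lid is not seated in the tin (z of outer_lid in the frame of inner_lid above 0.022 m and not (horizontal distance between inner_lid and tin below 0.007 m and z of inner_lid in the frame of tin below 0.0495 m and angle between inner_lid's own z axis and vertical below 0.05 rad and angle between the x axis of inner_lid and the x axis of tin, either way round below 0.1 rad)).
It fails at once if the lids are let go well above the tin (horizontal distance between inner_lid and tin below 0.06 m and z of inner_lid in the frame of tin above 0.062 m and contact force between the fingers and inner_lid below 0.2 N and contact force between the fingers and outer_lid below 0.2 N).
It fails at once if the blue die is let go well above its well (horizontal distance between die_blue_hub and well_blue below 0.03 m and z of die_blue_hub in the frame of well_blue above 0.045 m and contact force between the fingers and die_blue below 0.2 N).
It fails at once if the red die is knocked out of its place (distance of die_red_hub from where it was at the start of the episode above 0.01 m).
It fails at once if the yellow die, wooden tray, bowl or spoon is disturbed (distance of any of die_yellow_hub, tray, bowl, spoon from where it was at the start of the episode above 0.03 m).
It also fails if it takes over 58 s, if anything falls off the work surface, if the arm or the gripper's body presses on something with over 40 N, if the wrist force passes 120 N, or if a joint passes its speed limit or range.

## Working session

There is one attempt and no reset: what is moved stays moved. The work goes in short steps, Python scripts to look and compute and a tool call to move; the robot and the scene stay as the last step left them, time stands still between calls to the robot, and variables do not carry over. Pictures are saved under pics/ and viewed, and the job is handed in when it is done.

Besides the shell and the picture viewer there is one more tool, called after "Emit:" as name(argument=value, ...) on one line, values as JSON. apply_moves: Moves the arm, as the interface text tells. Its arguments: {"type":"object","properties":{"moves":{"type":"array"},"grip_force":{"type":"number"}},"required":["moves"]}

```bash
ls; mkdir -p pics
python3 - <<'E'
from workcell import bot
import cv2
s=bot.state();print(s)
print(bot.hold_point_z)
for n in ["scene","top","wrist"]:
    f=bot.grab_frame(n);cv2.imwrite(f"pics/{n}0.png",f["frame"][:,:,::-1])
    print(n,{k:v for k,v in f.items() if k!="frame"})
E
```

```text
pics
{'clock': 0.0, 'joints': array([-1.32617288,  0.33390426,  0.03984469,  1.46629618, -0.01339216,
        1.34329038, -0.0584828 ]), 'qvel': array([ 0.00074271,  0.00028277,  0.00014403,  0.00100183,  0.00089311,
        0.00016225, -0.00033911]), 'joint_torque': array([-2.55652344e-05, -6.58537960e+01,  1.36528339e+00, -4.05577469e+01,
        1.67384511e-02,  1.21139167e-02, -2.72741164e-05]), 'ee_pos': array([0.21896456, 0.61151455, 0.23041297]), 'orientation': array([ 1.71051894e-01,  9.85261683e-01, -8.11761312e-04, -8.57819253e-05]), 'contact_force': array([ 0.09869645,  0.17740455, -0.00143517]), 'torque': array([ 0.02866998,  0.00118021, -0.00243433]), 'width': 0.0855719509295925}
0.0187
scene {'mtx': array([[376.56569001,   0.        , 317.11165229],
       [  0.        , 376.56569001, 196.35338165],
       [  0.        ,   0.        ,   1.        ]]), 'camera_from_world': array([[ 7.74746610e-01,  6.32270231e-01, -1.43025666e-03,
        -4.47660374e-01],
       [ 5.42933608e-01, -6.66434644e-01, -5.10967673e-01,
        -2.65659643e-01],
       [-3.24022821e-01,  3.950
[... 405 characters left out ...]
3705,  0.02172592, -0.1157817 ,  0.60767848],
       [ 0.1159841 ,  0.00829522, -0.99321643,  0.90719877],
       [ 0.        ,  0.        ,  0.        ,  1.        ]])}
wrist {'mtx': array([[355.74406437,   0.        , 325.95468401],
       [  0.        , 355.74406437, 195.51987417],
       [  0.        ,   0.        ,   1.        ]]), 'tool_from_camera': array([[-7.54763776e-04, -9.61034550e-01, -2.76427249e-01,
         6.99971894e-02],
       [ 9.99999573e-01, -5.78018980e-04, -7.20866861e-04,
         1.19076135e-03],
       [ 5.32997763e-04, -2.76427675e-01,  9.61034576e-01,
        -1.42570498e-01],
       [ 0.00000000e+00,  0.00000000e+00,  0.00000000e+00,
         1.00000000e+00]])}
```

View pics/top0.png

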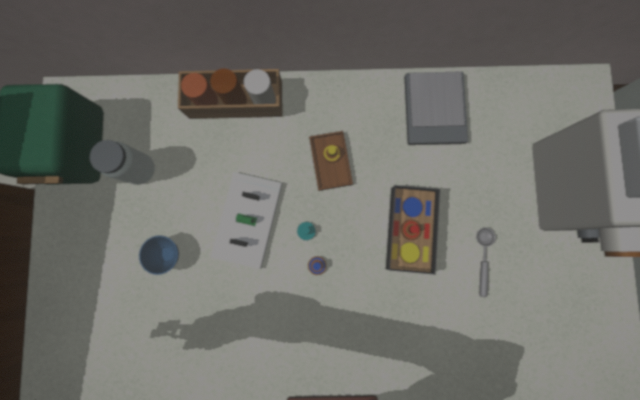

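View pics/scene0.png

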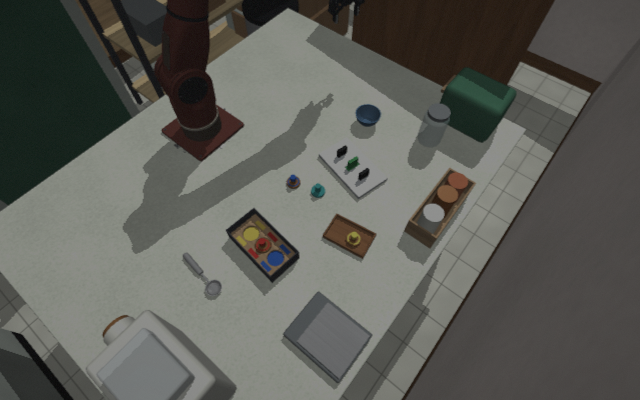

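View pics/wrist0.png

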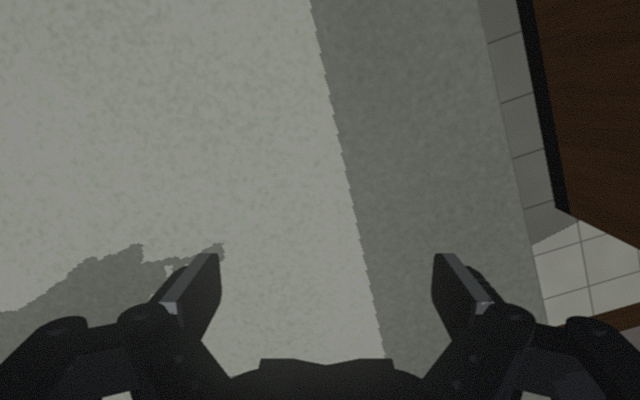

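The top view shows the loose blue die at (317,265), the turquoise look-alike at (306,230), the tin at (413,230) with the blue well at (413,207), and the nested lids at (248,220). Next I measure by colour masks.

```bash
cat > h.py <<'E'
import numpy as np, cv2
from scipy.spatial.transform import Rotation as R
from workcell import bot
def cam(f,s=None):
    if "camera_from_world" in f:
        return f["mtx"],np.linalg.inv(f["camera_from_world"])
    T=np.eye(4);T[:3,:3]=R.from_quat(s["orientation"]).as_matrix();T[:3,3]=s["ee_pos"]
    return f["mtx"],T@f["tool_from_camera"]
def ray(px,c,z):
    K,W=c
    d=W[:3,:3]@np.linalg.solve(K,[px[0],px[1],1.]);o=W[:3,3]
    return o+d*(z-o[2])/d[2]
def proj(p,c):
    K,W=c
    q=np.linalg.inv(W)@np.r_[p,1];q=K@q[:3];return q[:2]/q[2]
def blobs(f,lo,hi,amin=8):
    hsv=cv2.cvtColor(f["frame"],cv2.COLOR_RGB2HSV)
    m=cv2.inRange(hsv,np.array(lo),np.array(hi))
    n,l,st,ce=cv2.connectedComponentsWithStats(m)
    return [(ce[i],st[i]) for i in range(1,n) if st[i][4]>=amin],l,m
E
cat > m.py <<'E'
import sys
from h import *
for n in ["top","scene"]:
    f=bot.grab_frame(n);c=cam(f)
    for nm,lo,hi in [("blue",(108,130,50),(128,255,255)),("green",(50,120,30),(75,255,255)),("turq",(80,120,40),(100,255,255)),("yellow",(24,140,80),(34,255,255)),("red",(0,150,60),(6,255,255)),("black",(0,0,0),(180,255,45))]:
        b,_,_=blobs(f,lo,hi)
        for ce,st in b:
            print(n,nm,ce.round(1),st[:5],*[(z,ray(ce,c,z)[:2].round(4)) for z in (0.0,.02,.035,.05)])
E
python3 m.py
```

```text
top blue [412.1 206.7] [404 199  17  17 231] (0.0, array([ 0.5906, -0.2272])) (0.02, array([ 0.5887, -0.2224])) (0.035, array([ 0.5873, -0.2188])) (0.05, array([ 0.5859, -0.2152]))
top blue [427.8 207.5] [427 202   3  13  29] (0.0, array([ 0.5875, -0.269 ])) (0.02, array([ 0.5857, -0.2634])) (0.035, array([ 0.5843, -0.2591])) (0.05, array([ 0.5829, -0.2549]))
top blue [316.5 265.9] [314 264   6   5  22] (0.0, array([0.439 , 0.0325])) (0.02, array([0.4402, 0.032 ])) (0.035, array([0.4412, 0.0316])) (0.05, array([0.4421, 0.0312]))
top turq [304.3 230.9] [299 224  13  14 121] (0.0, array([0.5318, 0.0637])) (0.02, array([0.5311, 0.0625])) (0.035, array([0.5306, 0.0616])) (0.05, array([0.5301, 0.0607]))
top yellow [331.1 149.1] [325 146  12   8  67] (0.0, array([ 0.7542, -0.0133])) (0.02, array([ 0.7489, -0.0129])) (0.035, array([ 0.745 , -0.0126])) (0.05, array([ 0.741 , -0.0123]))
top yellow [409.3 252.2] [401 243  18  19 272] (0.0, array([ 0.4698, -0.2138])) (0.02, array([ 0.4704, -0.2093])) (0.035, array([ 0.4708, -0.2059])) (0.05, array([ 0.4713, -0.2025]))
top yellow [394.5 249.5] [
[... 5965 characters left out ...]
174. ] [359 169  10  11  68] (0.0, array([0.6125, 0.2223])) (0.02, array([0.6188, 0.21  ])) (0.035, array([0.6236, 0.2007])) (0.05, array([0.6283, 0.1915]))
scene black [436.9 199.6] [433 194  10  11  50] (0.0, array([0.8745, 0.2968])) (0.02, array([0.8762, 0.2832])) (0.035, array([0.8774, 0.2729])) (0.05, array([0.8787, 0.2627]))
scene black [263.2 244.8] [227 209  72  73 646] (0.0, array([ 0.5226, -0.2099])) (0.02, array([ 0.5305, -0.2146])) (0.035, array([ 0.5364, -0.2182])) (0.05, array([ 0.5423, -0.2217]))
scene black [ 43.3 367.8] [ 12 332  61  68 644] (0.0, array([ 0.3045, -0.8611])) (0.02, array([ 0.3163, -0.8543])) (0.035, array([ 0.3251, -0.8493])) (0.05, array([ 0.3339, -0.8442]))
```

Run:
```python
import cv2
a=cv2.imread("pics/top0.png")
cv2.imwrite("pics/topz.png",cv2.resize(a[150:310,200:460],None,fx=3,fy=3,interpolation=cv2.INTER_CUBIC))
```

```text
(no output)
```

View pics/topz.png

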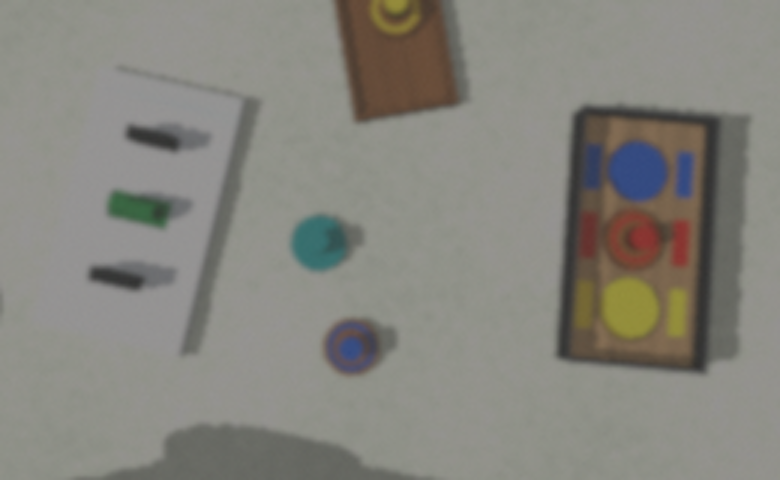

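```bash
cat > plan.py <<'E'
import sys,json
from h import *
# usage: plan.py x y z jawdeg [; ...]  -> delta rows (cm, rad) from the present pose
s=bot.state();R0=R.from_quat(s["orientation"]);p=s["ee_pos"]
ya=R0.as_matrix()[:,1];print("tcp",p.round(4),"jaw",np.degrees(np.arctan2(ya[1],ya[0])).round(2),"tilt",R0.as_matrix()[:,2].round(4),"w",round(s["width"],4),"t",round(s["clock"],2),"F",s["contact_force"].round(2),"j",s["joints"].round(2))
for a in " ".join(sys.argv[1:]).split(";"):
    v=a.split()
    if not v: continue
    x,y,z,j=map(float,v);j=np.radians(j)
    best=None
    for k in (0,np.pi):
        yy=np.array([np.cos(j+k),np.sin(j+k),0]);zz=np.array([0,0,-1.]);xx=np.cross(yy,zz)
        Rt=R.from_matrix(np.c_[xx,yy,zz]);rv=(R0.inv()*Rt).as_rotvec()
        if best is None or np.linalg.norm(rv)<np.linalg.norm(best): best=rv
    print("t",(R0.inv().apply(np.array([x,y,z])-p)*100).round(2),"a",best.round(3))
E
python3 plan.py "0.42 0.36 0.2 83.6; 0.441 0.031 0.14 83.6"
```

```text
tcp [0.219  0.6117 0.2309] jaw 70.3 tilt [-2.e-04 -8.e-04 -1.e+00] w 0.0853 t 0.25 F [-1.08  0.24 -0.55] j [-1.33  0.33  0.04  1.47 -0.01  1.34 -0.06]
t [-27.41 -16.92   3.1 ] a [-0.001 -0.    -0.232]
t [-40.47 -47.19   9.13] a [-0.001 -0.    -0.232]
```

Emit:
apply_moves(moves=[{"claw":4.5,"tx":-4,"ty":-2.4,"tz":0.5,"az":-0.05},{"claw":4.5,"tx":-8,"ty":-4.8,"tz":1,"az":-0.1},{"claw":4.5,"tx":-12,"ty":-7.2,"tz":1.5,"az":-0.15},{"claw":4.5,"tx":-16,"ty":-9.6,"tz":2,"az":-0.2},{"claw":4.5,"tx":-20,"ty":-12,"tz":2.5,"az":-0.232},{"claw":4.5,"tx":-24,"ty":-15,"tz":3,"az":-0.232},{"claw":4.5,"tx":-27,"ty":-18,"tz":3.5,"az":-0.232},{"claw":4.5,"tx":-29,"ty":-22,"tz":4,"az":-0.232},{"claw":4.5,"tx":-31,"ty":-26,"tz":5,"az":-0.232},{"claw":4.5,"tx":-33,"ty":-30,"tz":6,"az":-0.232},{"claw":4.5,"tx":-35,"ty":-34,"tz":7,"az":-0.232},{"claw":4.5,"tx":-37,"ty":-38,"tz":8,"az":-0.232},{"claw":4.5,"tx":-38.7,"ty":-42,"tz":9.1,"az":-0.232},{"claw":4.5,"tx":-39.7,"ty":-45,"tz":9.1,"az":-0.232},{"claw":4.5,"tx":-40.2,"ty":-46.5,"tz":9.1,"az":-0.232},{"claw":4.5,"tx":-40.5,"ty":-47.2,"tz":9.1,"az":-0.232},{"claw":4.5,"tx":-40.5,"ty":-47.2,"tz":9.1,"az":-0.232},{"claw":4.5,"tx":-40.5,"ty":-47.2,"tz":9.1,"az":-0.232}])

```text
$.moves[0]: bad value
```

```bash
cat > w.py <<'E'
import sys
from h import *
s=bot.state();f=bot.grab_frame("wrist");cv2.imwrite(f"pics/{sys.argv[1]}.png",f["frame"][:,:,::-1]);c=cam(f,s)
print(s["ee_pos"].round(4))
for nm,lo,hi in [("blue",(108,130,40),(128,255,255)),("green",(50,120,30),(75,255,255)),("yellow",(24,140,60),(34,255,255)),("red",(0,150,50),(6,255,255))]:
    b,_,_=blobs(f,lo,hi,60)
    for ce,st in b: print(nm,ce.round(1),st,*[(z,ray(ce,c,z)[:2].round(4)) for z in (0.012,.02,.03,.04,.053)])
E
python3 w.py w1; python3 plan.py
```

```text
[0.219  0.6117 0.2309]
tcp [0.219  0.6118 0.231 ] jaw 70.3 tilt [-2.e-04 -6.e-04 -1.e+00] w 0.0858 t 0.3 F [ 0.3   0.68 -0.47] j [-1.33  0.33  0.04  1.47 -0.01  1.34 -0.06]
```

View pics/w1.png

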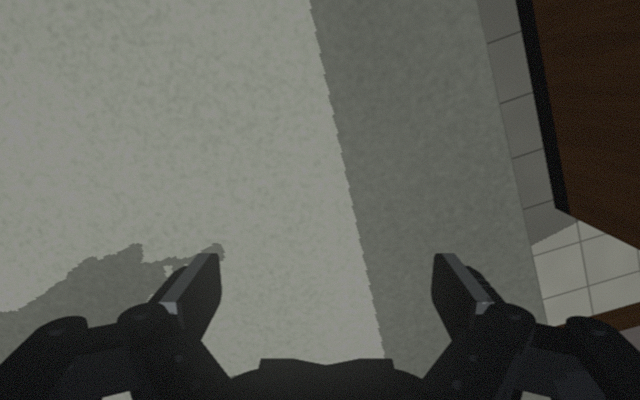

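The picture shows only bare counter: the call was refused because rows need every key. I'll resend it.

Emit:
apply_moves(moves=[{"claw":4.5,"tx":-4,"ty":-2.4,"tz":0.5,"ax":0,"ay":0,"az":-0.05},{"claw":4.5,"tx":-8,"ty":-4.8,"tz":1,"ax":0,"ay":0,"az":-0.1},{"claw":4.5,"tx":-12,"ty":-7.2,"tz":1.5,"ax":0,"ay":0,"az":-0.15},{"claw":4.5,"tx":-16,"ty":-9.6,"tz":2,"ax":0,"ay":0,"az":-0.2},{"claw":4.5,"tx":-20,"ty":-12,"tz":2.5,"ax":0,"ay":0,"az":-0.232},{"claw":4.5,"tx":-24,"ty":-15,"tz":3,"ax":0,"ay":0,"az":-0.232},{"claw":4.5,"tx":-27,"ty":-18,"tz":3.5,"ax":0,"ay":0,"az":-0.232},{"claw":4.5,"tx":-29,"ty":-22,"tz":4,"ax":0,"ay":0,"az":-0.232},{"claw":4.5,"tx":-31,"ty":-26,"tz":5,"ax":0,"ay":0,"az":-0.232},{"claw":4.5,"tx":-33,"ty":-30,"tz":6,"ax":0,"ay":0,"az":-0.232},{"claw":4.5,"tx":-35,"ty":-34,"tz":7,"ax":0,"ay":0,"az":-0.232},{"claw":4.5,"tx":-37,"ty":-38,"tz":8,"ax":0,"ay":0,"az":-0.232},{"claw":4.5,"tx":-38.7,"ty":-42,"tz":9.1,"ax":0,"ay":0,"az":-0.232},{"claw":4.5,"tx":-39.7,"ty":-45,"tz":9.1,"ax":0,"ay":0,"az":-0.232},{"claw":4.5,"tx":-40.2,"ty":-46.5,"tz":9.1,"ax":0,"ay":0,"az":-0.232},{"claw":4.5,"tx":-40.5,"ty":-47.2,"tz":9.1,"ax":0,"ay":0,"az":-0.232},{"claw":4.5,"tx":-40.5,"ty":-47.2,"tz":9.1,"ax":0,"ay":0,"az":-0.232},{"claw":4.5,"tx":-40.5,"ty":-47.2,"tz":9.1,"ax":0,"ay":0,"az":-0.232}])

```text
clock: 2.1
ee_pos: [0.4414, 0.0319, 0.1404]
orientation: [0.055, 0.998, -0.0, 0.0]
contact_force: [-0.2, 0.5, 0.5]
width: 0.045
```

```bash
python3 w.py w2; python3 plan.py
```

```text
[0.4414 0.0319 0.1404]
blue [327.5 189.3] [ 301  161   51   50 1078] (0.012, array([0.4447, 0.0337])) (0.02, array([0.4426, 0.0339])) (0.03, array([0.4399, 0.0342])) (0.04, array([0.4372, 0.0344])) (0.053, array([0.4337, 0.0348]))
blue [ 50.2 359.5] [ 39 352  28  21 283] (0.012, array([ 0.5767, -0.2361])) (0.02, array([ 0.5707, -0.228 ])) (0.03, array([ 0.5631, -0.2177])) (0.04, array([ 0.5556, -0.2075])) (0.053, array([ 0.5458, -0.1942]))
blue [ 16.1 373.1] [  6 360  21  31 395] (0.012, array([ 0.5879, -0.2724])) (0.02, array([ 0.5816, -0.2632])) (0.03, array([ 0.5736, -0.2516])) (0.04, array([ 0.5656, -0.24  ])) (0.053, array([ 0.5553, -0.225 ]))
green [568.2 314.4] [ 524  290   89   50 2449] (0.012, array([0.5809, 0.2307])) (0.02, array([0.5747, 0.2251])) (0.03, array([0.567 , 0.2181])) (0.04, array([0.5593, 0.2111])) (0.053, array([0.5493, 0.202 ]))
yellow [ 36.1 252. ] [   6  224   61   57 2599] (0.012, array([ 0.4714, -0.213 ])) (0.02, array([ 0.4685, -0.2055])) (0.03, array([ 0.4648, -0.1961])) (0.04, array([ 0.4611, -0.1868])) (0.053, array([ 0.4564, -0.1746]))
red [ 26.9 329. ] [   0  300   72   57 1267] (0.012, array([ 0.5429, -0.2461])) (0.02, array([ 0.5378, -0.2377])) (0.03, array([ 0.5315, -0.2271])) (0.04, array([ 0.5252, -0.2165])) (0.053, array([ 0.517 , -0.2027]))
tcp [0.4413 0.0321 0.1404] jaw 83.68 tilt [-0.e+00 -4.e-04 -1.e+00] w 0.0449 t 2.15 F [-0.33  0.06  0.56] j [-0.64 -0.04  0.46  2.08  0.02  1.1   1.27]
```

View pics/w2.png

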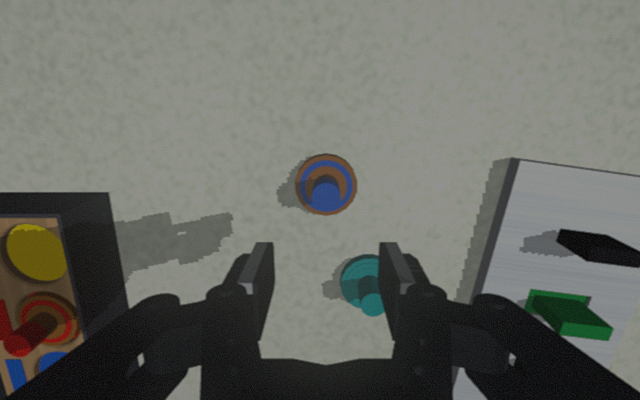

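The picture shows the blue die with its disc centred near (326,184) and its hub top near (326,196). The turquoise one lies clear, about 9 cm farther in x.

Run:
```python
from h import *
s=bot.state();f=bot.grab_frame("wrist");c=cam(f,s)
h=cv2.cvtColor(f["frame"],cv2.COLOR_RGB2HSV)
m=cv2.inRange(h,np.array((0,70,20)),np.array((180,255,255)))[140:230,270:375]
cn=max(cv2.findContours(m,cv2.RETR_EXTERNAL,cv2.CHAIN_APPROX_NONE)[0],key=cv2.contourArea)
e=cv2.fitEllipse(cn);print(e,cv2.contourArea(cn));e0=np.array(e[0])+[270,140]
print("disc@.01",ray(e0,c,.01),"@.005",ray(e0,c,.005),"diam",np.linalg.norm(ray(e0+[e[1][0]/2,0],c,.01)-ray(e0-[e[1][0]/2,0],c,.01)))
# hub top: solid blue disc
mb=cv2.inRange(h,np.array((108,130,40)),np.array((128,255,255)))
mo=cv2.morphologyEx(mb,cv2.MORPH_OPEN,cv2.getStructuringElement(cv2.MORPH_ELLIPSE,(15,15)))
for ce,st in [(x[1],x[0]) for x in zip(*cv2.connectedComponentsWithStats(mo)[2:4])][1:]:
    print(ce,st,ray(ce,c,.04)[:2],ray(ce,c,.035)[:2])
```

```text
((55.56581115722656, 44.531620025634766), (59.90614318847656, 60.357582092285156), 94.10977172851562) 2837.5
disc@.01 [0.44111026 0.03265269 0.01      ] @.005 [0.44237297 0.03250021 0.005     ] diam 0.047400790035076114
[325.28287462 197.01987768] [312 183  27  28 654] [0.44261761 0.03234971] [0.44406729 0.03217216]
```

Emit:
apply_moves(grip_force=40, moves=[{"claw":4.5,"tx":0,"ty":0,"tz":4,"ax":0,"ay":0,"az":0},{"claw":4.5,"tx":0,"ty":0,"tz":8,"ax":0,"ay":0,"az":0},{"claw":4.5,"tx":0,"ty":0,"tz":11,"ax":0,"ay":0,"az":0},{"claw":4.5,"tx":0,"ty":0,"tz":12.2,"ax":0,"ay":0,"az":0},{"claw":4.5,"tx":0,"ty":0,"tz":12.5,"ax":0,"ay":0,"az":0},{"claw":4.5,"tx":0,"ty":0,"tz":12.5,"ax":0,"ay":0,"az":0},{"claw":3,"tx":0,"ty":0,"tz":12.5,"ax":0,"ay":0,"az":0},{"claw":1.5,"tx":0,"ty":0,"tz":12.5,"ax":0,"ay":0,"az":0},{"claw":1,"tx":0,"ty":0,"tz":12.5,"ax":0,"ay":0,"az":0},{"claw":1,"tx":0,"ty":0,"tz":12.5,"ax":0,"ay":0,"az":0},{"claw":1,"tx":0,"ty":0,"tz":12.5,"ax":0,"ay":0,"az":0},{"claw":1,"tx":0,"ty":0,"tz":12.5,"ax":0,"ay":0,"az":0}])

```text
clock: 3.4
ee_pos: [0.4424, 0.0324, 0.0167]
orientation: [0.055, 0.998, 0.0, 0.001]
contact_force: [-1.5, 0.5, 6.1]
width: 0.0185
```

```bash
python3 plan.py "0.44 0.03 0.15 83.6; 0.5715 -0.221 0.15 83.6"; python3 w.py w3
```

```text
tcp [0.4424 0.0324 0.0167] jaw 83.7 tilt [ 2.1e-03  7.0e-04 -1.0e+00] w 0.0185 t 3.4 F [-1.49  0.53  6.14] j [-0.61  0.16  0.47  2.19 -0.1   0.8   1.39]
t [  0.18  -0.25 -13.33] a [0.001 0.002 0.002]
t [-15.64 -23.75 -13.32] a [0.001 0.002 0.002]
[0.4424 0.0324 0.0167]
blue [326.5 224.3] [ 281  209   91   42 1000] (0.012, array([0.4284, 0.0352])) (0.02, array([0.4254, 0.0355])) (0.03, array([0.4216, 0.0359])) (0.04, array([0.4178, 0.0363])) (0.053, array([0.4129, 0.0368]))
blue [326.  281.8] [ 301  245   51   65 2242] (0.012, array([0.4566, 0.0318])) (0.02, array([0.452 , 0.0323])) (0.03, array([0.4463, 0.033 ])) (0.04, array([0.4406, 0.0336])) (0.053, array([0.4333, 0.0344]))
```

View pics/w3.png

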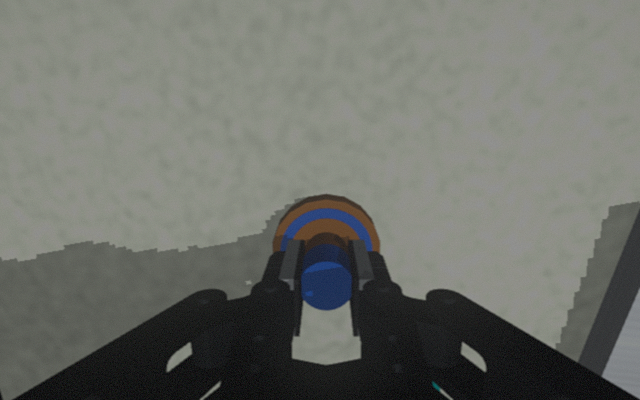

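```bash
python3 plan.py "0.6 -0.22 0.2 83.6"
```

```text
tcp [0.4424 0.0323 0.0167] jaw 83.7 tilt [ 2.1e-03  7.0e-04 -1.0e+00] w 0.0185 t 3.45 F [-1.14  0.29  6.4 ] j [-0.61  0.16  0.47  2.19 -0.1   0.8   1.39]
t [-18.48 -23.34 -18.31] a [0.001 0.002 0.002]
```

Emit:
apply_moves(moves=[{"claw":1,"tx":0,"ty":0,"tz":-1,"ax":0,"ay":0,"az":0},{"claw":1,"tx":0,"ty":0,"tz":-3,"ax":0,"ay":0,"az":0},{"claw":1,"tx":0,"ty":0,"tz":-6,"ax":0,"ay":0,"az":0},{"claw":1,"tx":0,"ty":0,"tz":-9,"ax":0,"ay":0,"az":0}])

```text
clock: 3.85
ee_pos: [0.442, 0.032, 0.1086]
orientation: [0.055, 0.998, 0.0, 0.001]
contact_force: [0.5, 0.4, -0.8]
width: 0.0186
```

```bash
python3 plan.py "0.62 -0.22 0.2 83.6"; python3 w.py w4
```

```text
tcp [0.442  0.032  0.1086] jaw 83.67 tilt [ 2.5e-03  6.0e-04 -1.0e+00] w 0.0186 t 3.85 F [ 0.48  0.35 -0.79] j [-0.64  0.    0.48  2.12 -0.    1.02  1.29]
t [-20.49 -23.07  -9.1 ] a [0.001 0.002 0.001]
[0.442  0.032  0.1086]
blue [326.7 224.3] [281 209  91  43 996] (0.012, array([0.4629, 0.0312])) (0.02, array([0.4598, 0.0315])) (0.03, array([0.4561, 0.0319])) (0.04, array([0.4523, 0.0323])) (0.053, array([0.4474, 0.0328]))
blue [326.3 282.5] [ 301  245   51   65 2204] (0.012, array([0.5092, 0.0258])) (0.02, array([0.5047, 0.0263])) (0.03, array([0.4989, 0.0269])) (0.04, array([0.4932, 0.0275])) (0.053, array([0.4858, 0.0284]))
blue [ 18.8 389.3] [  7 382  31  18 306] (0.012, array([ 0.5797, -0.2392])) (0.02, array([ 0.5728, -0.2298])) (0.03, array([ 0.5641, -0.2181])) (0.04, array([ 0.5554, -0.2064])) (0.053, array([ 0.5442, -0.1912]))
green [597.1 340.9] [ 549  313   91   58 3022] (0.012, array([0.5848, 0.2336])) (0.02, array([0.5776, 0.2272])) (0.03, array([0.5688, 0.2191])) (0.04, array([0.5599, 0.211 ])) (0.053, array([0.5483, 0.2005]))
yellow [ 11.5 276.2] [   0  243   30   61 1331] (0.012, array([ 0.4778, -0.208 ])) (0.02, array([ 0.4743, -0.1996])) (0.03, array([ 0.4699, -0.1892])) (0.04, array([ 0.4655, -0.1788])) (0.053, array([ 0.4598, -0.1653]))
red [ 25.2 346.7] [  0 325  42  47 374] (0.012, array([ 0.5396, -0.2194])) (0.02, array([ 0.534 , -0.2107])) (0.03, array([ 0.527 , -0.1998])) (0.04, array([ 0.52  , -0.1889])) (0.053, array([ 0.511 , -0.1748]))
```

View pics/w4.png

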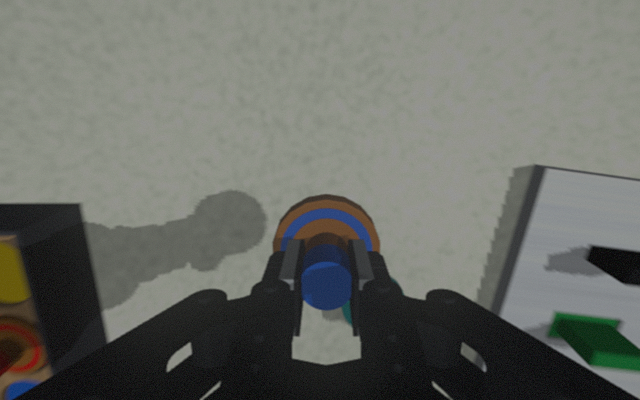

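The picture shows the die lifted, in the same image place between the pads (hub 326,282), so it is held. Next, to the tin.

Emit:
apply_moves(moves=[{"claw":1,"tx":-2,"ty":-2,"tz":-3,"ax":0,"ay":0,"az":0},{"claw":1,"tx":-5,"ty":-5,"tz":-6,"ax":0,"ay":0,"az":0},{"claw":1,"tx":-8,"ty":-8.5,"tz":-9,"ax":0,"ay":0,"az":0},{"claw":1,"tx":-11,"ty":-12,"tz":-9,"ax":0,"ay":0,"az":0},{"claw":1,"tx":-14,"ty":-15.5,"tz":-9,"ax":0,"ay":0,"az":0},{"claw":1,"tx":-17,"ty":-19,"tz":-9,"ax":0,"ay":0,"az":0},{"claw":1,"tx":-19,"ty":-21.5,"tz":-9,"ax":0,"ay":0,"az":0},{"claw":1,"tx":-20.2,"ty":-22.7,"tz":-9,"ax":0,"ay":0,"az":0},{"claw":1,"tx":-20.5,"ty":-23,"tz":-9,"ax":0,"ay":0,"az":0},{"claw":1,"tx":-20.5,"ty":-23,"tz":-9,"ax":0,"ay":0,"az":0},{"claw":1,"tx":-20.5,"ty":-23,"tz":-9,"ax":0,"ay":0,"az":0}])

```text
clock: 5.0
ee_pos: [0.622, -0.2181, 0.2044]
orientation: [0.055, 0.998, 0.002, 0.004]
contact_force: [0.4, -0.1, -0.4]
width: 0.0184
```

```bash
python3 plan.py; python3 w.py w5
```

```text
tcp [ 0.622  -0.2181  0.2044] jaw 83.68 tilt [ 0.0087  0.0036 -1.    ] w 0.0184 t 5.0 F [ 0.37 -0.13 -0.45] j [-0.23  0.42  0.68  1.51 -0.28  1.3   1.94]
[ 0.622  -0.2181  0.2044]
blue [315.4 134.5] [ 288  107   56   56 2437] (0.012, array([ 0.5901, -0.2227])) (0.02, array([ 0.5891, -0.2224])) (0.03, array([ 0.588, -0.222])) (0.04, array([ 0.5868, -0.2216])) (0.053, array([ 0.5853, -0.2211]))
blue [271.4 135.8] [264 115  16  43 592] (0.012, array([ 0.5867, -0.2637])) (0.02, array([ 0.5859, -0.2624])) (0.03, array([ 0.5848, -0.2608])) (0.04, array([ 0.5838, -0.2592])) (0.053, array([ 0.5824, -0.2571]))
blue [359.2 135.3] [353 115  14  43 558] (0.012, array([ 0.5954, -0.1821])) (0.02, array([ 0.5943, -0.1828])) (0.03, array([ 0.593 , -0.1836])) (0.04, array([ 0.5917, -0.1844])) (0.053, array([ 0.59  , -0.1855]))
blue [326.9 224.2] [ 282  209   90   42 1003] (0.012, array([ 0.6801, -0.2219])) (0.02, array([ 0.6771, -0.2216])) (0.03, array([ 0.6732, -0.2212])) (0.04, array([ 0.6694, -0.2208])) (0.053, array([ 0.6644, -0.2204]))
blue [326.3 281.6] [ 301  245   51   65 2278] (0.012, array(
[... 1378 characters left out ...]
.04, array([ 0.532 , -0.2156])) (0.053, array([ 0.5329, -0.2153]))
red [361.   65.1] [353  42  17  49 727] (0.012, array([ 0.5341, -0.1753])) (0.02, array([ 0.5345, -0.1762])) (0.03, array([ 0.535 , -0.1772])) (0.04, array([ 0.5356, -0.1782])) (0.053, array([ 0.5362, -0.1796]))
red [313.6  63.5] [301  50  26  28 582] (0.012, array([ 0.5282, -0.2169])) (0.02, array([ 0.5287, -0.2167])) (0.03, array([ 0.5294, -0.2165])) (0.04, array([ 0.5301, -0.2163])) (0.053, array([ 0.531, -0.216]))
red [320.4  91.9] [294  77  49  21  77] (0.012, array([ 0.5527, -0.2137])) (0.02, array([ 0.5527, -0.2136])) (0.03, array([ 0.5527, -0.2135])) (0.04, array([ 0.5526, -0.2134])) (0.053, array([ 0.5526, -0.2132]))
```

View pics/w5.png

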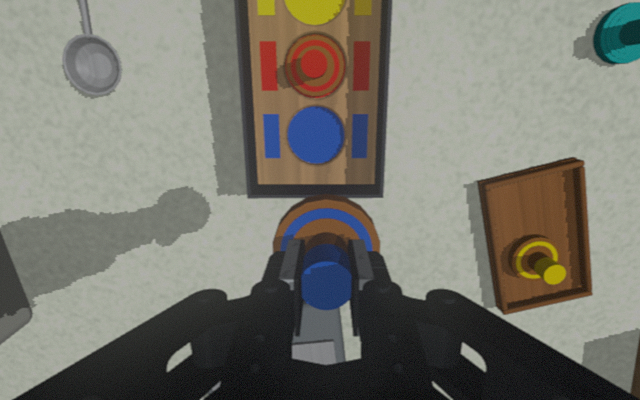

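The picture shows the blue well at (315,134) with its rectangles at (271,136) and (359,135). All three agree on (0.590,-0.2226), and the tin's x axis is at about -6°.

```bash
python3 plan.py "0.59 -0.2226 0.18 84; 0.59 -0.2226 0.045 84"
```

```text
tcp [ 0.622  -0.2179  0.2045] jaw 83.7 tilt [ 0.0089  0.0038 -1.    ] w 0.0189 t 5.05 F [-0.33 -0.16 -0.65] j [-0.23  0.42  0.68  1.51 -0.28  1.3   1.94]
t [ 3.15 -0.83  2.42] a [ 0.005  0.008 -0.005]
t [ 3.27 -0.89 15.92] a [ 0.005  0.008 -0.005]
```

Emit:
apply_moves(moves=[{"claw":1,"tx":2,"ty":-0.5,"tz":0.5,"ax":0.005,"ay":0.008,"az":-0.005},{"claw":1,"tx":3.15,"ty":-0.83,"tz":2.4,"ax":0.005,"ay":0.008,"az":-0.005},{"claw":1,"tx":3.2,"ty":-0.84,"tz":5,"ax":0.005,"ay":0.008,"az":-0.005},{"claw":1,"tx":3.2,"ty":-0.85,"tz":8,"ax":0.005,"ay":0.008,"az":-0.005},{"claw":1,"tx":3.22,"ty":-0.87,"tz":10.5,"ax":0.005,"ay":0.008,"az":-0.005},{"claw":1,"tx":3.24,"ty":-0.88,"tz":12,"ax":0.005,"ay":0.008,"az":-0.005},{"claw":1,"tx":3.24,"ty":-0.88,"tz":12,"ax":0.005,"ay":0.008,"az":-0.005},{"claw":1,"tx":3.24,"ty":-0.88,"tz":12,"ax":0.005,"ay":0.008,"az":-0.005}])

```text
clock: 5.85
ee_pos: [0.5903, -0.2225, 0.0852]
orientation: [0.052, 0.999, -0.0, 0.001]
contact_force: [-0.4, -0.8, -0.7]
width: 0.0185
```

```bash
python3 plan.py "0.59 -0.2226 0.045 84; 0.59 -0.2226 0.0287 84"; python3 w.py w6; python3 -c "
from h import *
for n in ('scene','top'):
  f=bot.grab_frame(n)['frame'][:,:,::-1]
  f=f[205:285,215:305] if n=='scene' else f[170:280,370:460]
  cv2.imwrite(f'pics/{n}6.png',cv2.resize(f,None,fx=5,fy=5,interpolation=cv2.INTER_CUBIC))"
```

```text
tcp [ 0.5903 -0.2225  0.0852] jaw 84.01 tilt [ 1.3e-03 -5.0e-04 -1.0e+00] w 0.0185 t 5.85 F [-0.36 -0.76 -0.72] j [-0.21  0.47  0.65  1.71 -0.32  1.07  2.  ]
t [ 0.04 -0.01  4.02] a [-0.     0.001  0.   ]
t [ 0.04 -0.01  5.65] a [-0.     0.001  0.   ]
[ 0.5903 -0.2225  0.0852]
blue [323.2 186.8] [ 284  169   82   44 1879] (0.012, array([ 0.577 , -0.2219])) (0.02, array([ 0.575 , -0.2216])) (0.03, array([ 0.5724, -0.2212])) (0.04, array([ 0.5698, -0.2209])) (0.053, array([ 0.5664, -0.2204]))
blue [259.1 209.7] [ 247  180   25   61 1301] (0.012, array([ 0.5877, -0.2642])) (0.02, array([ 0.5853, -0.2623])) (0.03, array([ 0.5822, -0.26  ])) (0.04, array([ 0.5791, -0.2576])) (0.053, array([ 0.575 , -0.2546]))
blue [389.8 210.5] [ 378  181   25   61 1281] (0.012, array([ 0.5971, -0.1813])) (0.02, array([ 0.5942, -0.1825])) (0.03, array([ 0.5907, -0.184 ])) (0.04, array([ 0.5872, -0.1855])) (0.053, array([ 0.5826, -0.1875]))
blue [326.5 224.5] [ 281  209   91   43 1033] (0.012, array([ 0.6023, -0.2224])) (0.02, array([ 0.5993, -0.2221])) (0.03, array([ 0.5955, -0.2217])) (0.04, array([ 0.59
[... 1300 characters left out ...]
92, -0.2156])) (0.053, array([ 0.5287, -0.2155]))
red [254.2 109.2] [ 240   74   28   73 1760] (0.012, array([ 0.5257, -0.2573])) (0.02, array([ 0.5256, -0.2557])) (0.03, array([ 0.5253, -0.2537])) (0.04, array([ 0.5251, -0.2516])) (0.053, array([ 0.5248, -0.249 ]))
red [395.4 110.2] [ 382   75   28   72 1743] (0.012, array([ 0.5351, -0.1745])) (0.02, array([ 0.5346, -0.176 ])) (0.03, array([ 0.5339, -0.1778])) (0.04, array([ 0.5332, -0.1797])) (0.053, array([ 0.5324, -0.182 ]))
red [324.4 113.9] [ 303   93   43   43 1449] (0.012, array([ 0.5328, -0.2164])) (0.02, array([ 0.5323, -0.2163])) (0.03, array([ 0.5318, -0.2162])) (0.04, array([ 0.5312, -0.2161])) (0.053, array([ 0.5305, -0.2159]))
```

View pics/w6.png

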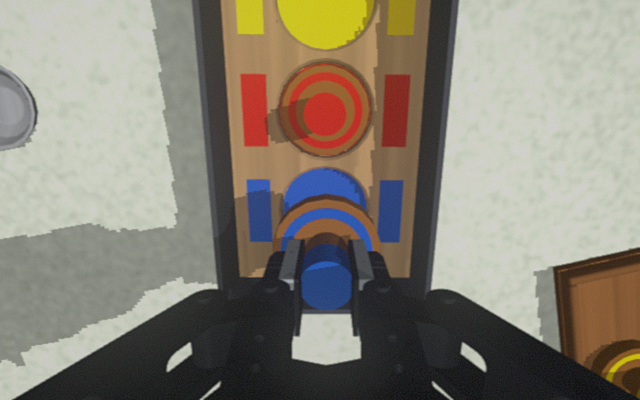

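View pics/scene6.png

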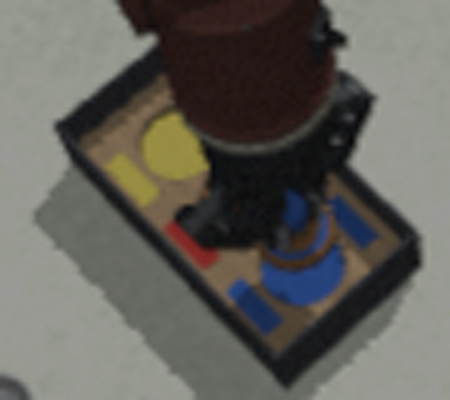

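The pictures show the die right over the blue well: ring (326,224), well edges and rectangles symmetric about column 325. Going down.

Emit:
apply_moves(moves=[{"claw":1,"tx":0.04,"ty":0,"tz":1.5,"ax":0,"ay":0.001,"az":0},{"claw":1,"tx":0.04,"ty":0,"tz":3,"ax":0,"ay":0.001,"az":0},{"claw":1,"tx":0.04,"ty":0,"tz":4.2,"ax":0,"ay":0.001,"az":0},{"claw":1,"tx":0.04,"ty":0,"tz":4.8,"ax":0,"ay":0.001,"az":0},{"claw":1,"tx":0.04,"ty":0,"tz":5.2,"ax":0,"ay":0.001,"az":0},{"claw":1,"tx":0.04,"ty":0,"tz":5.4,"ax":0,"ay":0.001,"az":0},{"claw":1,"tx":0.04,"ty":0,"tz":5.5,"ax":0,"ay":0.001,"az":0},{"claw":1,"tx":0.04,"ty":0,"tz":5.5,"ax":0,"ay":0.001,"az":0}])

```text
clock: 6.8
ee_pos: [0.5907, -0.223, 0.0309]
orientation: [0.052, 0.999, -0.0, 0.001]
contact_force: [-0.8, -0.8, -1.4]
width: 0.0186
```

```bash
python3 plan.py "0.59 -0.2225 0.0285 84"
```

```text
tcp [ 0.5907 -0.223   0.0309] jaw 83.99 tilt [ 2.1e-03 -8.0e-04 -1.0e+00] w 0.0186 t 6.8 F [-0.79 -0.84 -1.4 ] j [-0.18  0.53  0.62  1.74 -0.36  0.98  2.04]
t [0.08 0.04 0.24] a [-0.001  0.002 -0.   ]
```

Emit:
apply_moves(moves=[{"claw":1,"tx":0.06,"ty":0.03,"tz":0.15,"ax":0,"ay":0.002,"az":0},{"claw":1,"tx":0.06,"ty":0.03,"tz":0.25,"ax":0,"ay":0.002,"az":0},{"claw":1,"tx":0.06,"ty":0.03,"tz":0.35,"ax":0,"ay":0.002,"az":0},{"claw":1,"tx":0.06,"ty":0.03,"tz":0.35,"ax":0,"ay":0.002,"az":0}])

```text
clock: 7.2
ee_pos: [0.5904, -0.2227, 0.0288]
orientation: [0.052, 0.999, 0.0, 0.0]
contact_force: [-5.3, 2.7, 11.8]
width: 0.0185
```

```bash
python3 plan.py
```

```text
tcp [ 0.5904 -0.2227  0.0288] jaw 83.99 tilt [ 7.e-04  1.e-04 -1.e+00] w 0.0185 t 7.2 F [-5.29  2.74 11.79] j [-0.18  0.54  0.62  1.74 -0.37  0.98  2.04]
```

Bottomed at 0.0288, as predicted. I'll release slightly and rise.

Emit:
apply_moves(moves=[{"claw":2.2,"tx":0,"ty":0,"tz":0,"ax":0,"ay":0,"az":0},{"claw":3,"tx":0,"ty":0,"tz":0,"ax":0,"ay":0,"az":0},{"claw":3.4,"tx":0,"ty":0,"tz":0,"ax":0,"ay":0,"az":0},{"claw":3.4,"tx":0,"ty":0,"tz":-0.2,"ax":0,"ay":0,"az":0},{"claw":3.4,"tx":0,"ty":0,"tz":-1,"ax":0,"ay":0,"az":0},{"claw":3.4,"tx":0,"ty":0,"tz":-3,"ax":0,"ay":0,"az":0},{"claw":3.4,"tx":0,"ty":0,"tz":-6,"ax":0,"ay":0,"az":0},{"claw":3.4,"tx":0,"ty":0,"tz":-10,"ax":0,"ay":0,"az":0},{"claw":3.4,"tx":0,"ty":0,"tz":-14,"ax":0,"ay":0,"az":0}])

```text
clock: 8.1
ee_pos: [0.5899, -0.2228, 0.1706]
orientation: [0.053, 0.999, 0.0, 0.0]
contact_force: [0.9, -0.3, 0.7]
width: 0.0339
```

```bash
python3 w.py w7|head -4;python3 plan.py "0.50 0.0 0.22 50;0.563 0.215 0.2 -14.6"
```

```text
[ 0.5899 -0.2228  0.1706]
blue [326.6 183.9] [ 302  157   49   48 1064] (0.012, array([ 0.5963, -0.222 ])) (0.02, array([ 0.5943, -0.2218])) (0.03, array([ 0.5918, -0.2215])) (0.04, array([ 0.5893, -0.2213])) (0.053, array([ 0.586 , -0.2209]))
blue [277.5 180. ] [270 158  16  45 676] (0.012, array([ 0.5883, -0.2641])) (0.02, array([ 0.5865, -0.2628])) (0.03, array([ 0.5843, -0.2611])) (0.04, array([ 0.582 , -0.2595])) (0.053, array([ 0.5791, -0.2573]))
blue [372.9 180.3] [365 158  17  45 637] (0.012, array([ 0.5974, -0.1816])) (0.02, array([ 0.5953, -0.1824])) (0.03, array([ 0.5928, -0.1835])) (0.04, array([ 0.5902, -0.1846])) (0.053, array([ 0.5869, -0.186 ]))
tcp [ 0.5928 -0.2244  0.1779] jaw 83.94 tilt [ 0.0093 -0.0019 -1.    ] w 0.0341 t 8.15 F [ 2.85 -1.68  5.2 ] j [-0.24  0.38  0.69  1.61 -0.26  1.23  1.96]
t [11.55 21.33 -4.34] a [0.002 0.009 0.592]
t [ 7.58 43.38 -2.32] a [-0.007  0.007 -1.422]
```

View pics/w7.png

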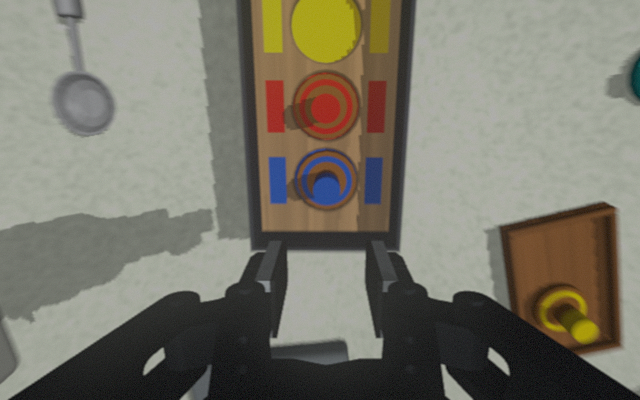

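The picture shows the blue die flat in its well (hub 327,184), centred between its rectangles, with the red one untouched. Now to the lids.

Emit:
apply_moves(moves=[{"claw":3.4,"tx":0.5,"ty":3,"tz":-2,"ax":0,"ay":0,"az":0.14},{"claw":3.4,"tx":1.2,"ty":7,"tz":-2.3,"ax":0,"ay":0,"az":0.28},{"claw":3.4,"tx":1.9,"ty":11,"tz":-2.3,"ax":0,"ay":0,"az":0.42},{"claw":3.4,"tx":2.6,"ty":15,"tz":-2.3,"ax":0,"ay":0,"az":0.56},{"claw":3.4,"tx":3.3,"ty":19,"tz":-2.3,"ax":0,"ay":0,"az":0.7},{"claw":3.4,"tx":4,"ty":23,"tz":-2.3,"ax":0,"ay":0,"az":0.84},{"claw":3.4,"tx":4.7,"ty":27,"tz":-2.3,"ax":0,"ay":0,"az":0.98},{"claw":3.4,"tx":5.4,"ty":31,"tz":-2.3,"ax":0,"ay":0,"az":1.12},{"claw":3.4,"tx":6.1,"ty":35,"tz":-2.3,"ax":0,"ay":0,"az":1.26},{"claw":3.4,"tx":6.7,"ty":38.5,"tz":-2.3,"ax":0,"ay":0,"az":1.4},{"claw":3.4,"tx":7.2,"ty":41.5,"tz":-2.3,"ax":0,"ay":0,"az":1.54},{"claw":3.4,"tx":7.5,"ty":43,"tz":-2.3,"ax":0,"ay":0,"az":1.66},{"claw":3.4,"tx":7.6,"ty":43.4,"tz":-2.3,"ax":0,"ay":0,"az":1.72},{"claw":3.4,"tx":7.6,"ty":43.4,"tz":-2.3,"ax":0,"ay":0,"az":1.72},{"claw":3.4,"tx":7.6,"ty":43.4,"tz":-2.3,"ax":0,"ay":0,"az":1.72},{"claw":3.4,"tx":7.6,"ty":43.4,"tz":-2.3,"ax":0,"ay":0,"az":1.72}])

```text
clock: 9.75
ee_pos: [0.563, 0.2144, 0.2001]
orientation: [0.791, 0.612, 0.003, 0.004]
contact_force: [-0.1, -0.4, -0.2]
width: 0.0339
```

```bash
python3 plan.py
python3 - <<'E'
from h import *
s=bot.state();f=bot.grab_frame("wrist");cv2.imwrite("pics/w8.png",f["frame"][:,:,::-1]);c=cam(f,s)
print(s["ee_pos"])
for nm,lo,hi in [("green",(50,120,30),(75,255,255)),("black",(0,0,0),(180,255,40))]:
    b,l,_=blobs(f,lo,hi,200)
    for ce,st in b: print(nm,ce.round(1),st,ray(ce,c,.053)[:2].round(4),ray(ce,c,.035)[:2].round(4))
E
```

```text
tcp [0.563  0.2144 0.2001] jaw -14.59 tilt [ 0.0095 -0.0018 -1.    ] w 0.0339 t 9.75 F [-0.12 -0.37 -0.19] j [-1.1   0.31  0.81  1.67 -0.23  1.25 -0.49]
[0.56300993 0.21435783 0.20006109]
green [324.9 178.6] [315 155  19  45 434] [0.5644 0.2168] [0.5635 0.2127]
black [331.1 356.1] [   10   268   630   132 40588] [0.5253 0.0438] [0.5219 0.0289]
```

View pics/w8.png

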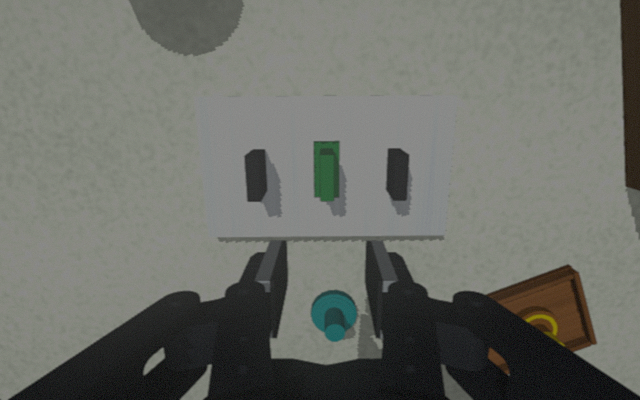

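Run:
```python
from h import *
a=cv2.imread("pics/w8.png")[135:225,230:430]
b=cv2.resize(a,None,fx=4,fy=4,interpolation=cv2.INTER_CUBIC);b=np.clip(b.astype(float)*2,0,255).astype(np.uint8)
cv2.imwrite("pics/w8z.png",b)
s=bot.state();f=bot.grab_frame("wrist");c=cam(f,s)
h=cv2.cvtColor(f["frame"],cv2.COLOR_RGB2HSV)
for nm,m in [("green",cv2.inRange(h,np.array((50,120,20)),np.array((75,255,255)))),("blk",cv2.inRange(h,np.array((0,0,0)),np.array((180,255,75))))]:
    m=m.copy();m[232:]=0;m[:100]=0
    for cn in cv2.findContours(m,cv2.RETR_EXTERNAL,cv2.CHAIN_APPROX_NONE)[0]:
        if cv2.contourArea(cn)>200: print(nm,cv2.boundingRect(cn),cv2.approxPolyDP(cn,2,True)[:,0].tolist(),cv2.minAreaRect(cn))
```

```text
green (315, 143, 19, 58) [[315, 143], [315, 163], [318, 167], [315, 169], [316, 175], [319, 172], [322, 176], [322, 199], [332, 200], [332, 172], [329, 171], [332, 170], [329, 166], [332, 165], [332, 158], [331, 160], [330, 156], [321, 156], [323, 165], [320, 165], [329, 165], [326, 167], [328, 169], [321, 169], [324, 175], [322, 176], [316, 163], [318, 152], [315, 147], [323, 145]] ((323.8194885253906, 171.48721313476562), (57.6339111328125, 17.42606544494629), 87.70938873291016)
blk (245, 150, 22, 52) [[264, 150], [252, 150], [245, 156], [249, 201], [261, 200], [266, 191]] ((255.78448486328125, 175.33621215820312), (51.02943801879883, 20.435264587402344), 86.633544921875)
blk (387, 149, 22, 52) [[388, 149], [387, 190], [393, 200], [405, 200], [408, 155], [400, 149]] ((397.0591125488281, 174.52235412597656), (20.783382415771484, 51.23903274536133), 2.290609836578369)
blk (623, 100, 17, 91) [[624, 100], [626, 185], [639, 190], [639, 100]] ((631.0, 145.0), (90.0, 16.0), 90.0)
```

View pics/w8z.png

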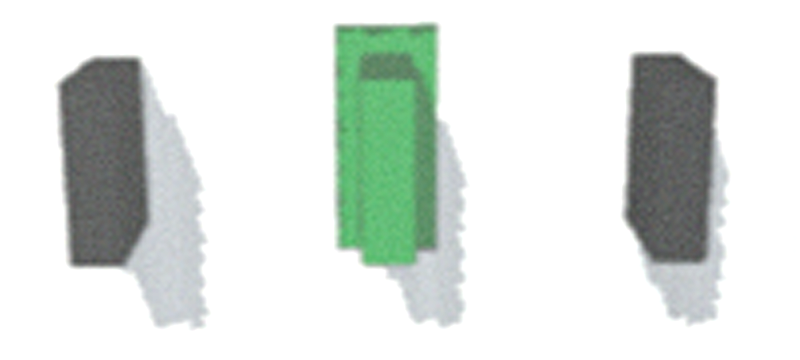

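```bash
python3 - <<'E'
from h import *
s=bot.state();f=bot.grab_frame("wrist");c=cam(f,s)
P={k:ray(v,c,.053)[:2] for k,v in dict(g=(327.1,178.1),gn=(327.2,201.2),gf=(327,155),ln=(254.6,201.2),rn=(400.1,200.5),lf=(245,155.8),rf=(408.75,154.8)).items()}
for k,v in P.items(): print(k,v.round(4))
for a,b in (("ln","rn"),("lf","rf"),("gn","gf")):
    d=P[b]-P[a];print(a,b,np.linalg.norm(d),np.degrees(np.arctan2(d[1],d[0])),((P[a]+P[b])/2).round(4))
E
python3 plan.py "0.564 0.216 0.1 -15"
```

```text
g [0.5663 0.2169]
gn [0.5613 0.1974]
gf [0.5711 0.2357]
ln [0.5017 0.2132]
rn [0.6215 0.182 ]
lf [0.506  0.2522]
rf [0.6361 0.2187]
ln rn 0.12375594656801209 -14.566418416373166 [0.5616 0.1976]
lf rf 0.13433219892038645 -14.419801603150939 [0.5711 0.2355]
gn gf 0.03959075604896071 75.62233460309892 [0.5662 0.2165]
tcp [0.563  0.2146 0.2   ] jaw -14.63 tilt [ 0.0094 -0.0017 -1.    ] w 0.0338 t 9.9 F [0.95 0.08 0.38] j [-1.1   0.31  0.81  1.67 -0.23  1.25 -0.5 ]
t [ 0.15 -0.03 10.  ] a [ 0.009 -0.001  0.006]
```

The pictures show the green bar's top face centred at (327,178), with the black bars at (255,201) and (400,200). The spacing is 123.8 mm and the bar length 39.6 mm, as they must be. Lid centre (0.5663,0.2168), axis -14.5°.

```bash
python3 plan.py "0.566 0.2167 0.08 -14.5; 0.566 0.2167 0.025 -14.5"
```

```text
tcp [0.563  0.2146 0.2   ] jaw -14.63 tilt [ 0.0094 -0.0017 -1.    ] w 0.0338 t 9.9 F [0.95 0.08 0.38] j [-1.1   0.31  0.81  1.67 -0.23  1.25 -0.5 ]
t [ 0.27  0.13 12.  ] a [ 0.009 -0.001 -0.002]
t [ 0.27  0.07 17.5 ] a [ 0.009 -0.001 -0.002]
```

Emit:
apply_moves(grip_force=80, moves=[{"claw":3.4,"tx":0.27,"ty":0.2,"tz":3,"ax":0.009,"ay":-0.001,"az":-0.002},{"claw":3.4,"tx":0.27,"ty":0.18,"tz":7,"ax":0.009,"ay":-0.001,"az":-0.002},{"claw":3.4,"tx":0.27,"ty":0.15,"tz":10.5,"ax":0.009,"ay":-0.001,"az":-0.002},{"claw":3.4,"tx":0.27,"ty":0.13,"tz":12.5,"ax":0.009,"ay":-0.001,"az":-0.002},{"claw":3.4,"tx":0.27,"ty":0.1,"tz":14.5,"ax":0.009,"ay":-0.001,"az":-0.002},{"claw":3.4,"tx":0.27,"ty":0.08,"tz":16.3,"ax":0.009,"ay":-0.001,"az":-0.002},{"claw":3.4,"tx":0.27,"ty":0.07,"tz":17.3,"ax":0.009,"ay":-0.001,"az":-0.002},{"claw":3.4,"tx":0.27,"ty":0.07,"tz":17.5,"ax":0.009,"ay":-0.001,"az":-0.002},{"claw":3.4,"tx":0.27,"ty":0.07,"tz":17.5,"ax":0.009,"ay":-0.001,"az":-0.002}])

```text
clock: 10.8
ee_pos: [0.5662, 0.2166, 0.0253]
orientation: [0.791, 0.612, 0.0, 0.0]
contact_force: [-0.6, -0.1, -0.6]
width: 0.0341
```

```bash
python3 w.py w9|head -3;python3 plan.py
```

```text
[0.5662 0.2166 0.0253]
green [323.9 273.4] [ 300  199   50  141 4522] (0.012, array([0.5621, 0.2041])) (0.02, array([0.5632, 0.2083])) (0.03, array([0.5646, 0.2135])) (0.04, array([0.566 , 0.2187])) (0.053, array([0.5678, 0.2255]))
tcp [0.5665 0.2168 0.0258] jaw -14.52 tilt [ 1.3e-03  1.0e-04 -1.0e+00] w 0.0341 t 10.85 F [ 0.47  0.59 -0.28] j [-1.    0.52  0.71  1.81 -0.41  0.96 -0.37]
```

View pics/w9.png

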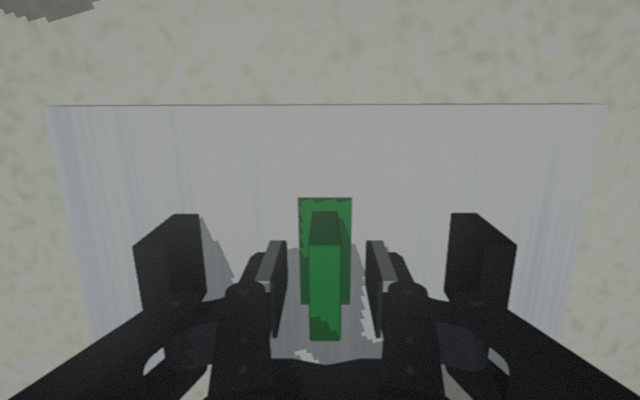

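The picture shows the green bar between the pads (bar 325,290; pads at 275 and 375) with both black handles outside the fingers. Closing, then a small lift.

Emit:
apply_moves(grip_force=80, moves=[{"claw":2,"tx":0,"ty":0,"tz":0,"ax":0,"ay":0,"az":0},{"claw":1,"tx":0,"ty":0,"tz":0,"ax":0,"ay":0,"az":0},{"claw":0.4,"tx":0,"ty":0,"tz":0,"ax":0,"ay":0,"az":0},{"claw":0.4,"tx":0,"ty":0,"tz":0,"ax":0,"ay":0,"az":0},{"claw":0.4,"tx":0,"ty":0,"tz":0,"ax":0,"ay":0,"az":0},{"claw":0.4,"tx":0,"ty":0,"tz":0,"ax":0,"ay":0,"az":0}])

```text
clock: 11.45
ee_pos: [0.567, 0.2171, 0.0269]
orientation: [0.791, 0.612, 0.001, 0.0]
contact_force: [-1.3, -0.7, 4.9]
width: 0.0105
```

```bash
python3 plan.py
```

```text
tcp [0.567  0.2171 0.0269] jaw -14.5 tilt [ 0.0022  0.0011 -1.    ] w 0.0105 t 11.45 F [-1.35 -0.65  4.88] j [-1.    0.52  0.71  1.81 -0.41  0.96 -0.37]
```

Emit:
apply_moves(moves=[{"claw":0.4,"tx":0,"ty":0,"tz":-0.3,"ax":0,"ay":0,"az":0},{"claw":0.4,"tx":0,"ty":0,"tz":-1,"ax":0,"ay":0,"az":0},{"claw":0.4,"tx":0,"ty":0,"tz":-2,"ax":0,"ay":0,"az":0},{"claw":0.4,"tx":0,"ty":0,"tz":-3.5,"ax":0,"ay":0,"az":0},{"claw":0.4,"tx":0,"ty":0,"tz":-5.5,"ax":0,"ay":0,"az":0},{"claw":0.4,"tx":0,"ty":0,"tz":-8,"ax":0,"ay":0,"az":0},{"claw":0.4,"tx":0,"ty":0,"tz":-10,"ax":0,"ay":0,"az":0},{"claw":0.4,"tx":0,"ty":0,"tz":-12,"ax":0,"ay":0,"az":0},{"claw":0.4,"tx":0,"ty":0,"tz":-13,"ax":0,"ay":0,"az":0}])

```text
clock: 12.35
ee_pos: [0.5676, 0.217, 0.1598]
orientation: [0.791, 0.612, 0.003, 0.0]
contact_force: [0.9, 0.6, -4.5]
width: 0.0105
```

```bash
python3 w.py w10|head -3;python3 plan.py "0.53 -0.2158 0.155 -6.2"; python3 -c "
from h import *
f=bot.grab_frame('scene')['frame'][:,:,::-1]
cv2.imwrite('pics/s10.png',cv2.resize(f[60:260,220:440],None,fx=3,fy=3))"
```

```text
[0.5676 0.217  0.1598]
green [324.8 214.5] [301 199  50  40 816] (0.012, array([0.5602, 0.1893])) (0.02, array([0.5609, 0.192 ])) (0.03, array([0.5617, 0.1953])) (0.04, array([0.5626, 0.1986])) (0.053, array([0.5637, 0.2029]))
green [326.1 290.4] [ 310  243   33   96 2770] (0.012, array([0.5428, 0.1178])) (0.02, array([0.5439, 0.1224])) (0.03, array([0.5454, 0.1282])) (0.04, array([0.5468, 0.1339])) (0.053, array([0.5487, 0.1414]))
tcp [0.568  0.2172 0.1605] jaw -14.52 tilt [ 0.0056  0.0034 -1.    ] w 0.0106 t 12.4 F [ 1.02  0.75 -2.2 ] j [-1.07  0.36  0.8   1.7  -0.28  1.19 -0.46]
t [-42.87   7.18   0.38] a [ 0.005 -0.004 -0.145]
```

View pics/w10.png

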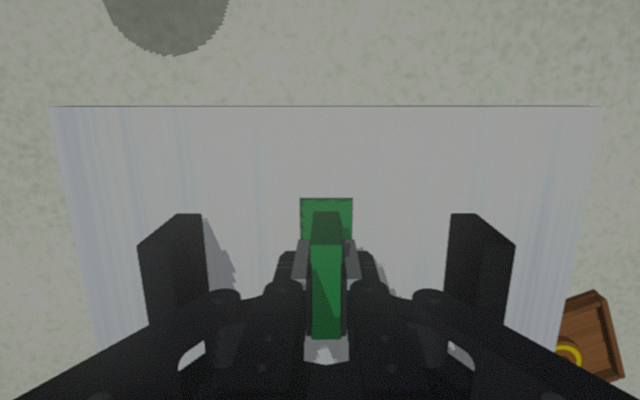

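View pics/s10.png

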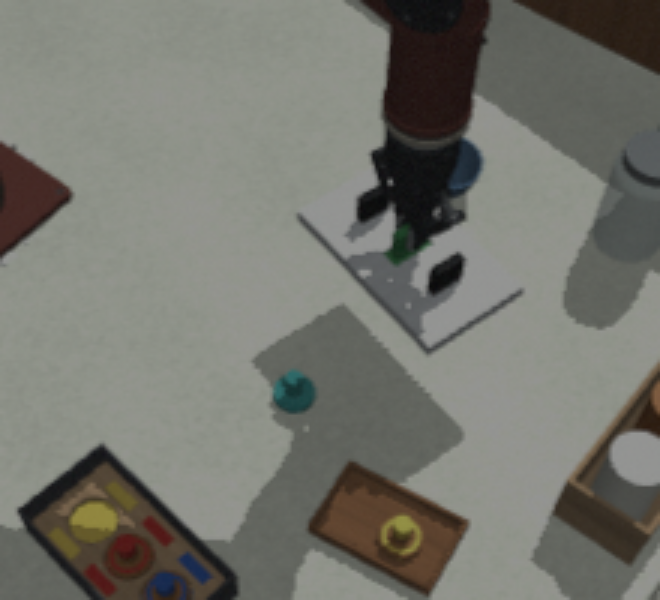

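The pictures show both lids hanging level and nested from the green bar. Carrying them over the tin.

```bash
python3 plan.py "0.5297 -0.2158 0.16 -6.3;0.5297 -0.2158 0.13 -6.3"
```

```text
tcp [0.5676 0.2172 0.1589] jaw -14.51 tilt [ 0.0047  0.0029 -1.    ] w 0.0103 t 12.45 F [-0.38 -1.03 -4.49] j [-1.07  0.37  0.8   1.7  -0.28  1.19 -0.46]
t [-42.87   7.18  -0.26] a [ 0.004 -0.004 -0.143]
t [-42.88   7.17   2.74] a [ 0.004 -0.004 -0.143]
```

Emit:
apply_moves(moves=[{"claw":0.4,"tx":-0.7,"ty":0.1,"tz":0,"ax":0.004,"ay":-0.004,"az":-0.01},{"claw":0.4,"tx":-2.4,"ty":0.4,"tz":0,"ax":0.004,"ay":-0.004,"az":-0.02},{"claw":0.4,"tx":-4.9,"ty":0.8,"tz":0,"ax":0.004,"ay":-0.004,"az":-0.03},{"claw":0.4,"tx":-8,"ty":1.3,"tz":0,"ax":0.004,"ay":-0.004,"az":-0.04},{"claw":0.4,"tx":-11.5,"ty":1.9,"tz":0,"ax":0.004,"ay":-0.004,"az":-0.05},{"claw":0.4,"tx":-15,"ty":2.5,"tz":0,"ax":0.004,"ay":-0.004,"az":-0.06},{"claw":0.4,"tx":-18.5,"ty":3.1,"tz":0,"ax":0.004,"ay":-0.004,"az":-0.07},{"claw":0.4,"tx":-22,"ty":3.7,"tz":0,"ax":0.004,"ay":-0.004,"az":-0.08},{"claw":0.4,"tx":-25.5,"ty":4.3,"tz":0,"ax":0.004,"ay":-0.004,"az":-0.09},{"claw":0.4,"tx":-29,"ty":4.8,"tz":0,"ax":0.004,"ay":-0.004,"az":-0.1},{"claw":0.4,"tx":-32.5,"ty":5.4,"tz":0,"ax":0.004,"ay":-0.004,"az":-0.11},{"claw":0.4,"tx":-36,"ty":6,"tz":0,"ax":0.004,"ay":-0.004,"az":-0.12},{"claw":0.4,"tx":-39,"ty":6.5,"tz":0,"ax":0.004,"ay":-0.004,"az":-0.13},{"claw":0.4,"tx":-41.2,"ty":6.9,"tz":0,"ax":0.004,"ay":-0.004,"az":-0.14},{"claw":0.4,"tx":-42.4,"ty":7.1,"tz":0,"ax":0.004,"ay":-0.004,"az":-0.143},{"claw":0.4,"tx":-42.9,"ty":7.2,"tz":0,"ax":0.004,"ay":-0.004,"az":-0.143},{"claw":0.4,"tx":-42.9,"ty":7.2,"tz":0,"ax":0.004,"ay":-0.004,"az":-0.143},{"claw":0.4,"tx":-42.9,"ty":7.2,"tz":0,"ax":0.004,"ay":-0.004,"az":-0.143}])

```text
clock: 14.25
ee_pos: [0.5301, -0.2148, 0.1571]
orientation: [0.745, 0.668, -0.0, -0.0]
contact_force: [-0.1, 0.7, -2.5]
width: 0.0102
```

```bash
python3 plan.py "0.5297 -0.2158 0.09 -6.3"
python3 - <<'E'
from h import *
for n in ("scene","top","wrist"):
    s=bot.state();f=bot.grab_frame(n)
    g=f["frame"][:,:,::-1]
    if n=="scene": g=cv2.resize(g[150:310,180:380],None,fx=4,fy=3.5)
    if n=="top": g=cv2.resize(g[150:310,340:500],None,fx=4,fy=3.5)
    cv2.imwrite(f"pics/{n}11.png",g)
E
```

```text
tcp [ 0.5301 -0.2148  0.1571] jaw -6.24 tilt [-4.e-04  4.e-04 -1.e+00] w 0.0102 t 14.25 F [-0.14  0.69 -2.49] j [-0.47  0.32  0.94  1.79 -0.28  1.17  0.45]
t [-0.11 -0.02  6.71] a [-0.    -0.     0.001]
```

View pics/scene11.png

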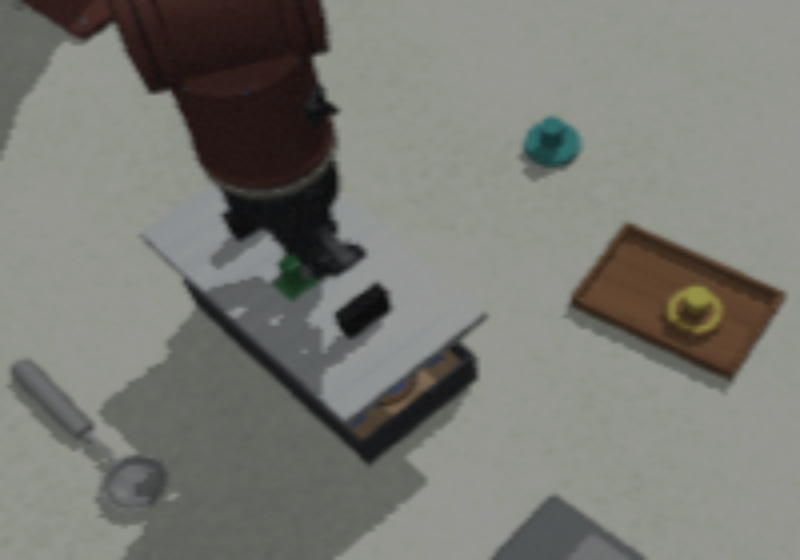

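View pics/wrist11.png

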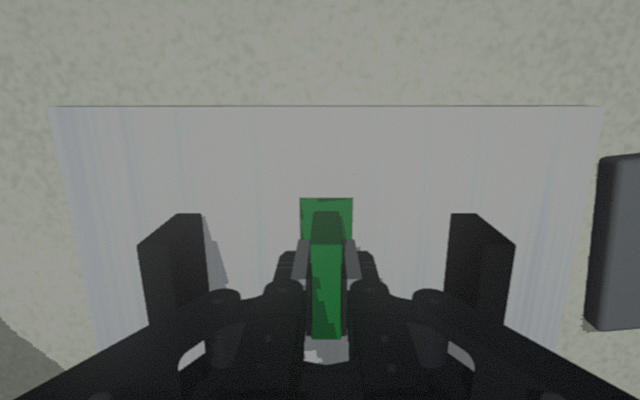

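The pictures show the lids still nested (same image place as after lifting) and hanging over the tin with parallel edges. Lowering to just above the rim.

Emit:
apply_moves(moves=[{"claw":0.4,"tx":-0.1,"ty":0,"tz":2,"ax":0,"ay":0,"az":0.001},{"claw":0.4,"tx":-0.1,"ty":0,"tz":4,"ax":0,"ay":0,"az":0.001},{"claw":0.4,"tx":-0.1,"ty":0,"tz":5.5,"ax":0,"ay":0,"az":0.001},{"claw":0.4,"tx":-0.1,"ty":0,"tz":6.5,"ax":0,"ay":0,"az":0.001},{"claw":0.4,"tx":-0.1,"ty":0,"tz":6.8,"ax":0,"ay":0,"az":0.001},{"claw":0.4,"tx":-0.1,"ty":0,"tz":6.8,"ax":0,"ay":0,"az":0.001}])

```text
clock: 15.0
ee_pos: [0.5301, -0.2159, 0.0893]
orientation: [0.745, 0.667, -0.0, -0.0]
contact_force: [0.1, 0.4, -3.1]
width: 0.0108
```

```bash
python3 plan.py "0.5297 -0.2158 0.0805 -6.3;0.5297 -0.2158 0.0729 -6.3"
```

```text
tcp [ 0.5301 -0.2159  0.0893] jaw -6.27 tilt [-3.e-04  0.e+00 -1.e+00] w 0.0108 t 15.0 F [ 0.11  0.36 -3.1 ] j [-0.42  0.41  0.89  1.85 -0.36  1.05  0.51]
t [ 0.   -0.04  0.88] a [-0.     0.     0.001]
t [ 0.   -0.04  1.64] a [-0.     0.     0.001]
```

Emit:
apply_moves(moves=[{"claw":0.4,"tx":0,"ty":-0.03,"tz":0.3,"ax":0,"ay":0,"az":0.001},{"claw":0.4,"tx":0,"ty":-0.03,"tz":0.5,"ax":0,"ay":0,"az":0.001},{"claw":0.4,"tx":0,"ty":-0.03,"tz":0.7,"ax":0,"ay":0,"az":0.001},{"claw":0.4,"tx":0,"ty":-0.03,"tz":0.9,"ax":0,"ay":0,"az":0.001},{"claw":0.4,"tx":0,"ty":-0.03,"tz":0.9,"ax":0,"ay":0,"az":0.001}])

```text
clock: 15.5
ee_pos: [0.5297, -0.2158, 0.0801]
orientation: [0.745, 0.667, -0.0, -0.0]
contact_force: [-0.3, 0.0, -3.2]
width: 0.0102
```

```bash
python3 plan.py "0.5297 -0.2158 0.0729 -6.3"
```

```text
tcp [ 0.5297 -0.2158  0.0801] jaw -6.33 tilt [-6.e-04  1.e-04 -1.e+00] w 0.0102 t 15.5 F [-0.34  0.01 -3.16] j [-0.41  0.42  0.88  1.86 -0.37  1.04  0.52]
t [-0.    0.    0.72] a [-0.001 -0.    -0.   ]
```

The plug is below rim level with no contact. I'll continue down to the seat.

Emit:
apply_moves(moves=[{"claw":0.4,"tx":0,"ty":0,"tz":0.25,"ax":0,"ay":0,"az":0},{"claw":0.4,"tx":0,"ty":0,"tz":0.45,"ax":0,"ay":0,"az":0},{"claw":0.4,"tx":0,"ty":0,"tz":0.65,"ax":0,"ay":0,"az":0},{"claw":0.4,"tx":0,"ty":0,"tz":0.8,"ax":0,"ay":0,"az":0},{"claw":0.4,"tx":0,"ty":0,"tz":0.8,"ax":0,"ay":0,"az":0}])

```text
clock: 16.0
ee_pos: [0.5296, -0.2157, 0.073]
orientation: [0.745, 0.667, 0.0, -0.001]
contact_force: [-5.4, 3.7, 8.7]
width: 0.0103
```

```bash
python3 plan.py
```

```text
tcp [ 0.5296 -0.2157  0.073 ] jaw -6.34 tilt [-6.0e-04  1.2e-03 -1.0e+00] w 0.0103 t 16.0 F [-5.36  3.7   8.7 ] j [-0.4   0.43  0.88  1.87 -0.38  1.02  0.52]
```

Emit:
apply_moves(moves=[{"claw":1.5,"tx":0,"ty":0,"tz":0,"ax":0,"ay":0,"az":0},{"claw":2.2,"tx":0,"ty":0,"tz":0,"ax":0,"ay":0,"az":0},{"claw":3.2,"tx":0,"ty":0,"tz":0,"ax":0,"ay":0,"az":0},{"claw":3.2,"tx":0,"ty":0,"tz":0,"ax":0,"ay":0,"az":0},{"claw":3.2,"tx":0,"ty":0,"tz":-0.5,"ax":0,"ay":0,"az":0},{"claw":3.2,"tx":0,"ty":0,"tz":-2,"ax":0,"ay":0,"az":0},{"claw":3.2,"tx":0,"ty":0,"tz":-5,"ax":0,"ay":0,"az":0},{"claw":3.2,"tx":0,"ty":0,"tz":-9,"ax":0,"ay":0,"az":0},{"claw":3.2,"tx":0,"ty":0,"tz":-12,"ax":0,"ay":0,"az":0},{"claw":3.2,"tx":0,"ty":0,"tz":-13,"ax":0,"ay":0,"az":0},{"claw":3.2,"tx":0,"ty":0,"tz":-13,"ax":0,"ay":0,"az":0},{"claw":3.2,"tx":0,"ty":0,"tz":-13,"ax":0,"ay":0,"az":0}])

```text
clock: 17.2
ee_pos: [0.5294, -0.2155, 0.2023]
orientation: [0.745, 0.667, 0.0, -0.001]
contact_force: [-0.0, -0.1, -0.2]
width: 0.0324
```

```bash
python3 plan.py
python3 - <<'E'
from h import *
s=bot.state();f=bot.grab_frame("wrist");c=cam(f,s);g=f["frame"][:,:,::-1]
cv2.imwrite("pics/w12.png",g)
b=cv2.resize(g[120:240,210:450],None,fx=3.33,fy=3.33,interpolation=cv2.INTER_CUBIC);b=np.clip(b.astype(float)*1.8,0,255).astype(np.uint8)
cv2.imwrite("pics/w12z.png",b)
f=bot.grab_frame("scene")["frame"][:,:,::-1]
cv2.imwrite("pics/s12.png",cv2.resize(f[180:310,180:330],None,fx=4,fy=4,interpolation=cv2.INTER_CUBIC))
E
```

```text
tcp [ 0.5294 -0.2155  0.2023] jaw -6.32 tilt [-0.0012  0.0017 -1.    ] w 0.0324 t 17.2 F [-0.02 -0.11 -0.17] j [-0.5   0.27  0.97  1.74 -0.24  1.26  0.41]
```

View pics/w12.png

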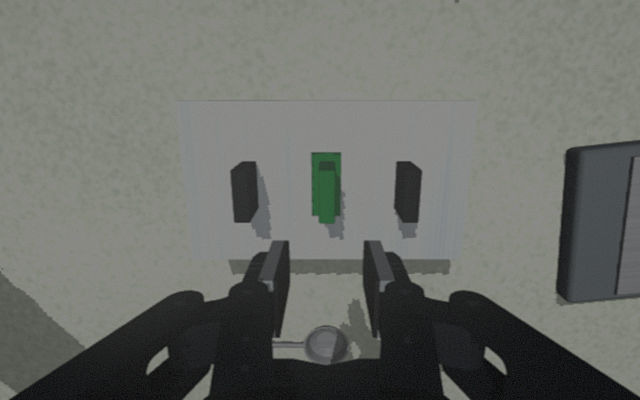

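View pics/w12z.png

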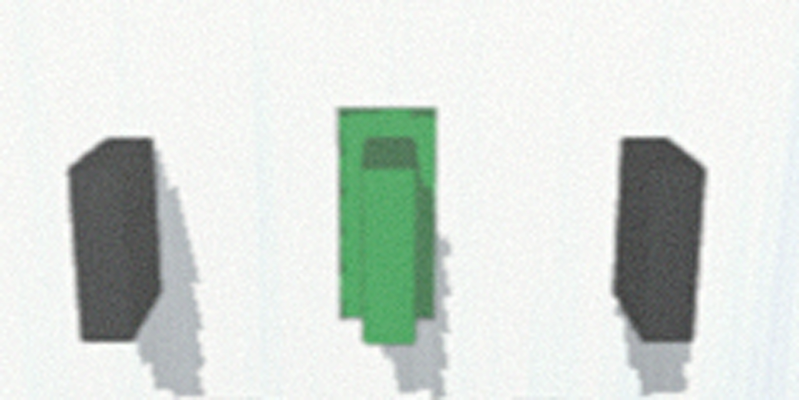

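View pics/s12.png

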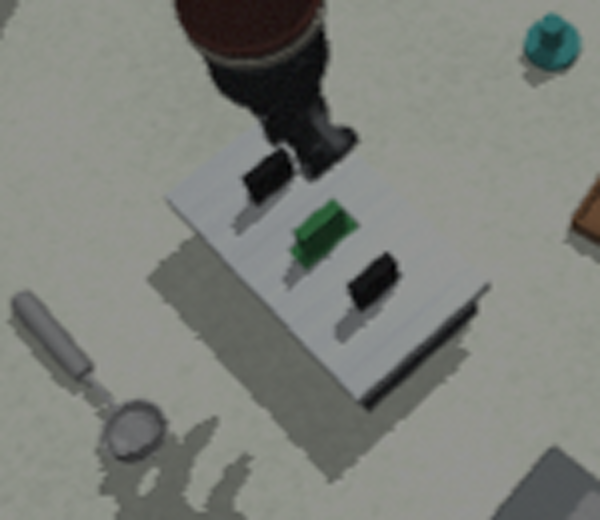

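The pictures show both lids seated and level on the tin, the green bar at (327,197) and black bars at (245,191) and (408,191), each symmetric in its place.

Run:
```python
from h import *
s=bot.state();f=bot.grab_frame("wrist");c=cam(f,s)
P={k:ray(v,c,.099)[:2] for k,v in dict(gn=(327.1,223.3),gf=(327.1,170.5),ln=(242.4,222.4),rn=(410.3,222.7),lf=(230.4,171),rf=(422,171.05)).items()}
for a,b in (("ln","rn"),("lf","rf"),("gn","gf")):
    d=P[b]-P[a];print(a,b,np.linalg.norm(d).round(4),np.degrees(np.arctan2(d[1],d[0])).round(2),((P[a]+P[b])/2).round(4))
u=(P["rn"]-P["ln"]);u/=np.linalg.norm(u);v=np.array([-u[1],u[0]])
print("right handle",P["rn"]+.02*v,"via far",P["rf"]-.02*v-.006*u,"left",P["ln"]+.02*v)
```

```text
ln rn 0.1231 -6.45 [ 0.5271 -0.2353]
lf rf 0.1348 -6.37 [ 0.5313 -0.197 ]
gn gf 0.0395 83.67 [ 0.5298 -0.2163]
right handle [ 0.59051823 -0.2222981 ] via far [ 0.59002481 -0.22362787] left [ 0.46819601 -0.20847154]
```

```bash
python3 plan.py "0.5903 -0.223 0.13 -6.4;0.5903 -0.223 0.0705 -6.4"
```

```text
tcp [ 0.529  -0.2156  0.2017] jaw -6.34 tilt [-0.0028  0.0014 -1.    ] w 0.0325 t 17.35 F [-0.34 -1.33  0.69] j [-0.5   0.28  0.97  1.74 -0.24  1.26  0.41]
t [-0.07  6.19  7.15] a [-0.003 -0.001  0.001]
t [-0.08  6.21 13.1 ] a [-0.003 -0.001  0.001]
```

Emit:
apply_moves(grip_force=100, moves=[{"claw":3.2,"tx":0,"ty":2,"tz":0,"ax":-0.003,"ay":-0.001,"az":0.001},{"claw":3.2,"tx":-0.05,"ty":4.5,"tz":1,"ax":-0.003,"ay":-0.001,"az":0.001},{"claw":3.2,"tx":-0.07,"ty":6,"tz":3,"ax":-0.003,"ay":-0.001,"az":0.001},{"claw":3.2,"tx":-0.07,"ty":6.2,"tz":5.5,"ax":-0.003,"ay":-0.001,"az":0.001},{"claw":3.2,"tx":-0.07,"ty":6.2,"tz":7.2,"ax":-0.003,"ay":-0.001,"az":0.001},{"claw":3.2,"tx":-0.07,"ty":6.2,"tz":7.2,"ax":-0.003,"ay":-0.001,"az":0.001},{"claw":3.2,"tx":-0.08,"ty":6.2,"tz":9,"ax":-0.003,"ay":-0.001,"az":0.001},{"claw":3.2,"tx":-0.08,"ty":6.2,"tz":11,"ax":-0.003,"ay":-0.001,"az":0.001},{"claw":3.2,"tx":-0.08,"ty":6.2,"tz":12.5,"ax":-0.003,"ay":-0.001,"az":0.001},{"claw":3.2,"tx":-0.08,"ty":6.2,"tz":13.1,"ax":-0.003,"ay":-0.001,"az":0.001},{"claw":3.2,"tx":-0.08,"ty":6.2,"tz":13.1,"ax":-0.003,"ay":-0.001,"az":0.001}])

```text
clock: 18.45
ee_pos: [0.5899, -0.2229, 0.0703]
orientation: [0.745, 0.667, -0.0, -0.0]
contact_force: [-0.5, -0.4, -0.0]
width: 0.0322
```

```bash
python3 w.py w13|head -1;python3 plan.py "0.5903 -0.223 0.0705 -6.4"
```

```text
[ 0.5899 -0.2229  0.0703]
tcp [ 0.5903 -0.2232  0.071 ] jaw -6.4 tilt [ 3.e-04 -1.e-04 -1.e+00] w 0.0319 t 18.5 F [-0.67 -0.11  0.79] j [-0.34  0.55  0.84  1.72 -0.46  1.08  0.54]
t [ 0.02 -0.    0.05] a [ 0.  0. -0.]
```

View pics/w13.png

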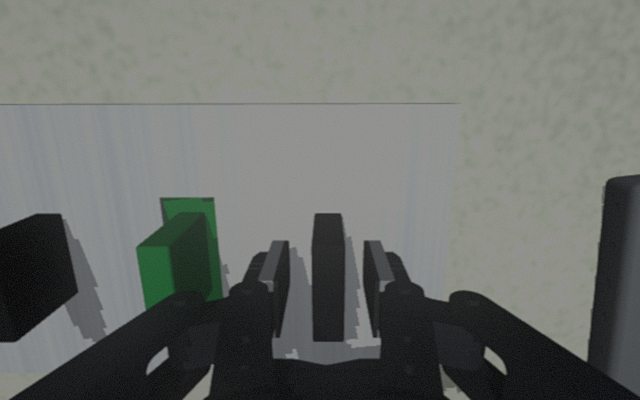

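The picture shows the black bar midway between the pads (bar 327, pads 275 and 375), clear of the green one. Closing.

Emit:
apply_moves(grip_force=100, moves=[{"claw":2,"tx":0,"ty":0,"tz":0,"ax":0,"ay":0,"az":0},{"claw":1,"tx":0,"ty":0,"tz":0,"ax":0,"ay":0,"az":0},{"claw":0.4,"tx":0,"ty":0,"tz":0,"ax":0,"ay":0,"az":0},{"claw":0.4,"tx":0,"ty":0,"tz":0,"ax":0,"ay":0,"az":0},{"claw":0.4,"tx":0,"ty":0,"tz":0,"ax":0,"ay":0,"az":0},{"claw":0.4,"tx":0,"ty":0,"tz":0,"ax":0,"ay":0,"az":0}])

```text
clock: 19.1
ee_pos: [0.591, -0.2236, 0.0723]
orientation: [0.745, 0.667, 0.001, 0.001]
contact_force: [-1.2, 1.2, 5.3]
width: 0.0102
```

```bash
python3 plan.py "0.5903 -0.223 0.172 -6.4"
```

```text
tcp [ 0.591  -0.2236  0.0723] jaw -6.4 tilt [ 2.1e-03 -4.0e-04 -1.0e+00] w 0.0102 t 19.1 F [-1.23  1.17  5.27] j [-0.34  0.55  0.84  1.72 -0.46  1.08  0.54]
t [ 0.05 -0.05 -9.97] a [ 0.002  0.    -0.   ]
```

Emit:
apply_moves(moves=[{"claw":0.4,"tx":0,"ty":0,"tz":-0.3,"ax":0,"ay":0,"az":0},{"claw":0.4,"tx":0,"ty":0,"tz":-0.7,"ax":0,"ay":0,"az":0},{"claw":0.4,"tx":0,"ty":0,"tz":-1.1,"ax":0,"ay":0,"az":0},{"claw":0.4,"tx":0,"ty":0,"tz":-1.5,"ax":0,"ay":0,"az":0},{"claw":0.4,"tx":0,"ty":0,"tz":-2,"ax":0,"ay":0,"az":0},{"claw":0.4,"tx":0,"ty":0,"tz":-2.6,"ax":0,"ay":0,"az":0},{"claw":0.4,"tx":0,"ty":0,"tz":-3.4,"ax":0,"ay":0,"az":0},{"claw":0.4,"tx":0,"ty":0,"tz":-4.4,"ax":0,"ay":0,"az":0},{"claw":0.4,"tx":0,"ty":0,"tz":-5.6,"ax":0,"ay":0,"az":0},{"claw":0.4,"tx":0,"ty":0,"tz":-7,"ax":0,"ay":0,"az":0},{"claw":0.4,"tx":0,"ty":0,"tz":-8.4,"ax":0,"ay":0,"az":0},{"claw":0.4,"tx":0,"ty":0,"tz":-9.4,"ax":0,"ay":0,"az":0},{"claw":0.4,"tx":0,"ty":0,"tz":-9.9,"ax":0,"ay":0,"az":0},{"claw":0.4,"tx":0,"ty":0,"tz":-10,"ax":0,"ay":0,"az":0},{"claw":0.4,"tx":0,"ty":0,"tz":-10,"ax":0,"ay":0,"az":0},{"claw":0.4,"tx":0,"ty":0,"tz":-10,"ax":0,"ay":0,"az":0},{"claw":0.4,"tx":0,"ty":0,"tz":-10,"ax":0,"ay":0,"az":0},{"claw":0.4,"tx":0,"ty":0,"tz":-10,"ax":0,"ay":0,"az":0}])

```text
clock: 20.9
ee_pos: [0.5906, -0.2234, 0.1719]
orientation: [0.745, 0.667, 0.0, 0.001]
contact_force: [0.0, 0.1, -1.0]
width: 0.0101
```

```bash
python3 w.py w14|head -1;python3 plan.py; python3 -c "
from h import *
f=bot.grab_frame('scene')['frame'][:,:,::-1]
cv2.imwrite('pics/s14.png',cv2.resize(f[150:310,160:360],None,fx=4,fy=3.7,interpolation=cv2.INTER_CUBIC))
s=bot.state();print(s['qvel'].round(4),s['torque'].round(2))"
```

```text
[ 0.5906 -0.2234  0.1719]
tcp [ 0.5906 -0.2235  0.172 ] jaw -6.41 tilt [ 1.6e-03 -4.0e-04 -1.0e+00] w 0.0104 t 20.95 F [-0.54 -1.07 -1.15] j [-0.39  0.45  0.91  1.63 -0.37  1.25  0.47]
[ 0.0011 -0.0018  0.0009 -0.0019 -0.0008  0.0005  0.0006] [-0.04 -0.1   0.02]
```

View pics/w14.png

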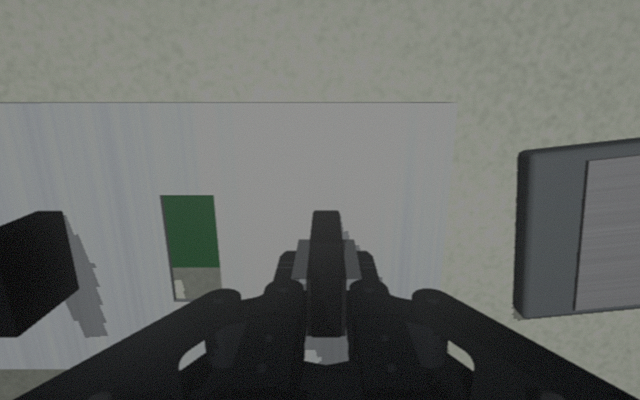

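View pics/s14.png

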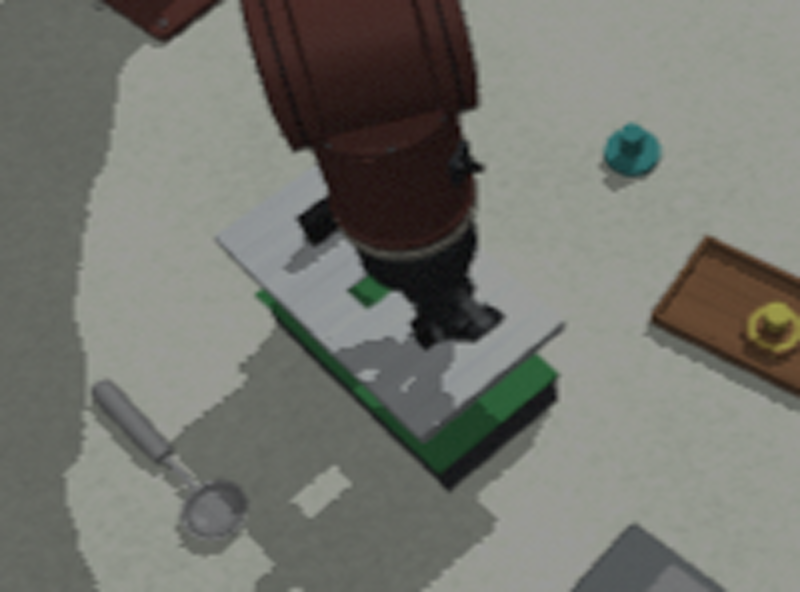

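The pictures show the outer lid raised level in the fingers, and the green lid still seated flat on the tin, flush along its edges. Handing in.

```bash
python3 -c "
from workcell import bot
print(bot.job_done())"
```

```text
the job is handed in; nothing more can be done
None
```

The job is handed in at about 21 s of the 58 s allowed, and every check I made beforehand agreed.

- **Blue die:** It went into the blue well and touched bottom at the predicted height (TCP z 28.8 mm against 28.7 mm). The wrist picture afterwards showed it flat and centred between the blue rectangles.
- **Nested lids:** I carried both lids by the green handle and lowered them until they touched at TCP z 73.0 mm (predicted 72.9 mm), then let go. The inner lid measured within about 1 mm of the tin's centre.
- **Outer lid:** I am holding it by the black handle nearer the blue well, 99.7 mm above where I gripped it. The arm's tilt is about 0.002 rad, it is not moving, and the force reading of about 1 N roughly fits the lid's weight.
- **Final pictures:** The green lid is still flat on the tin, and the spoon, the tray with the yellow die and the turquoise look-alike appear where they were. I last saw the red die in place just before covering it. The bowl was not in the last pictures, and the arm never came near it.

There was one hiccup: the first move call was refused because its rows left out some keys. Nothing moved, and I sent it again in full.

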